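# Open the nut bin with its star wheel and fill it by the scoop

### The arm

A 6-joint arm with a two-finger parallel gripper is mounted at the origin on a cart in front of the work surface, level with it; the furniture and walls round the work are solid. World frame = base frame: x ahead of the robot, y to its left, z up, the work surface at z = 0. Lengths are in mm, angles in rad, forces in N, time in s.
With the tool pointing down it reaches from about 350 to 775 mm from the base axis. Payload 7.3 kg.
Tool frame: the origin (TCP) lies between the finger pads; the fingertips stand 14 mm ahead of it and the grasp point (between the pads) lies 5 mm behind it; z points along the fingers, y is the line along which they close (so a half turn about z gives the same grasp; the last joint's range is limited). The gripper opens to 92 mm and grips with 3 to 60 N. Pads are 19 mm wide; open, the fingers measure 130 mm over their backs; the gripper's body (75 mm by 190 mm) begins 47 mm behind the grasp point.
Start: joints at [1.061, 0.342, 1.524, -0, 1.275, -0.146], TCP at [186.796, 490.664, 240.741] pointing down, gripper open.
Joint ranges: [-2.53, 2.53], [-0.77, 2.02], [0.04, 2.7], [-1, 4.14], [0.28, 2.66], [-3.11, 3.11]. Speed limits (rad/s): [2.57, 2.57, 3.14, 3.14, 3.14, 3.14].

### API

Orientations are given as [roll, pitch, yaw] about the fixed x, y, z axes, in that order (R = Rz(yaw) Ry(pitch) Rx(roll)).
In Python, from plant import get_obs, cams, close_job gives the robot as it stands. The module is installed in compiled form; this text tells all that it offers.
- The arm moves only by the shell command python3 -m creep 'ROWS'. ROWS is JSON, a list of rows, each an object of numbers: "hand": the opening, from 0 (shut) to 1 (fully open); "tx", "ty", "tz": the shift along the tool's x, y, z in m; "spin": the turn about the tool's z in degrees. In form: [{"hand": .., "tx": .., "ty": .., "tz": .., "spin": ..}, ...]. A call has 1 to 5 rows; each row shifts and turns the commanded pose from where the row before left it, along the tool's axes as they then stand; what a row does not reach is not made up. A row lasts 1/8 s, in which the tool goes at most 62.5 mm and 10.7 degrees, less where a joint would pass 70% of its speed; a pose out of reach is approached as far as the arm can. A call is refused whole if a number of a shift passes 0.0625 or a number of a turn 10.7, either way. A call with a gripper value outside its range is refused whole. The fingers move at their own pace and stop on an object; the grip force is fixed at half the most. Time passes only in rows, so rows that do not move let the fingers close. It gives the time, the measured TCP pose, the force, the opening and the grip force at its end, in the units of the state.
- get_obs(): the state, without advancing time (a new reading comes with each control period).
- cams.capture(name): name is "scene" or "top"; returns a dict with "color" (420x560x3 uint8, red, green, blue), "K" (3x3 intrinsics, pixels), "k1" (the pictures are not rectified: a ray, as slopes to the right and down, at radius r is drawn at 1 + k1 r^2 times it, then the intrinsics apply), "R" (3x3) and "t" (3): a world point X has camera coordinates R X + t. Camera axes: x right, y down, z forward; pixel columns grow to the right and rows downward; lengths in mm; the calibration is good to about 2 mm. A picture is of the moment at which its call begins. There is no depth.
- close_job(): hands the job in; it is judged then, once.
The state is a dict: "time": time; "joint_positions": joint angles; "dq": joint speeds; "tau": joint torques, N m; "tool_pos": TCP position; "tcp_rot": TCP orientation; "contact_force": force on the tool from outside, world axes, zero at the start; "moment": the same for the moment, N m; "grip_width": finger opening in mm; "finger_force": force on a finger pad.
Only numpy, scipy, OpenCV 4.12 (cv2) and the standard library are available. Lean on these libraries where they do the work, as an engineer would, in place of code of your own. Each camera call takes 0.05 s, during which the arm holds its last target. There are 200 camera calls.

### The job

Wind the nut bin's slide cover fully open by pushing the spokes of its star wheel round clockwise, and leave it open. Then take the hand scoop by its handle, scoop up the hexagon nuts lying in the open-ended tray and tip them into the bin: at least three of the four must end in the bin, any other must still be in the tray, and the nuts are to be touched with the scoop only, not with the gripper. Finally stand the empty scoop upright on the table and let go; do not disturb the other things on the table.

Things in the scene. Friction and masses are not known exactly. Their poses are not given: they have to be found in the camera images.
- nut_bin: Nut bin, fixed, on the right at a new place and yaw each time: low grey open box with an aluminium slide cover. Origin under the middle of its mouth, on the table. The cover opens towards the bin's +x and then covers x = 46 to 146 mm, where a shelf and rails lie. The star wheel's axis is at x = 110, y = -100 mm. A 4 mm base plate reaches from y = -105 to 45 mm.
- bin_mouth (a point): Centre of the bin's mouth, 50 mm above the table, axes parallel to the bin's. Mouth with the cover open: 96 mm along x by 88 mm along y. Inner floor 46 mm below this point; the side rails (at y = +-50 mm) stand 4 mm above it.
- wheel_hub (a point): Star wheel: hub centre on its upright axis, 86 mm above the table; axes parallel to the bin's. Five level 9 mm spokes, each with a 17 mm ball 60 mm from the axis; hub 36 mm across, top 12 mm above this point. From above, spoke k (0-4) lies at k x 72 deg MINUS angle star_wheel, anticlockwise from the bin's x. Beneath, nothing is higher than 55 mm but the 18 mm shaft: put shut fingers between spokes.
- star_wheel (a joint): Wheel angle in rad, growing CLOCKWISE seen from above: 0 cover shut, 2.4 cover fully open (stop); starts between 0 and 0.5. Drives the cover by gear and rack, 40 mm per rad. Friction holds it where it is left; it takes about 3 N at 50 mm from the axis.
- cover (a joint): Opening of the bin's slide cover in m: 0 shut, 0.096 fully open.
- tray: Nut tray, fixed, on the left at a new place and yaw each time: dark sheet steel, 150 mm long (x), 90 mm wide (y), open at one end. Origin under the middle of the open end, on the table; +x points in to the closed end. Floor 3 mm thick, inner width 84 mm, inner face of the end wall at x = 147 mm, side and end walls 28 mm high.
- nut_0_mid (a point): Centre (half-way up) of nut 0: plain steel hexagon nut 24 mm across flats, 13 mm high, 35 g, lying flat in the tray, smooth enough to slide up the scoop's lip against the tray's end wall and to slide out when the scoop is tipped by 50 deg or more. The four are alike.
- nut_1_mid (a point): Centre (half-way up) of nut 1: plain steel hexagon nut 24 mm across flats, 13 mm high, 35 g, lying flat in the tray, smooth enough to slide up the scoop's lip against the tray's end wall and to slide out when the scoop is tipped by 50 deg or more. The four are alike.
- nut_2_mid (a point): Centre (half-way up) of nut 2: plain steel hexagon nut 24 mm across flats, 13 mm high, 35 g, lying flat in the tray, smooth enough to slide up the scoop's lip against the tray's end wall and to slide out when the scoop is tipped by 50 deg or more. The four are alike.
- nut_3_mid (a point): Centre (half-way up) of nut 3: plain steel hexagon nut 24 mm across flats, 13 mm high, 35 g, lying flat in the tray, smooth enough to slide up the scoop's lip against the tray's end wall and to slide out when the scoop is tipped by 50 deg or more. The four are alike.
- scoop_grip (a point): Hand scoop, loose, about 160 g, standing upright: centre of its upright handle, a black 22 x 22 mm square post with faces along the scoop's x and y, from 82 to 138 mm above the underside; this point is on its axis 112 mm above the underside. x points to the scoop's lip, z up. It stands in one of three places, shared out with the paste pot and the tape measure.
- scoop_lip (a point): Middle of the scoop's front lip, at its underside: 96 mm ahead of (x) and 112 mm below scoop_grip. Aluminium bowl, flat underneath, 74 mm wide (69 inside), from its back wall (x = 11 mm, 36 mm high) to the lip; side walls 36 mm high at the back slope down to end 26 mm behind the lip; floor 4 mm thick, thinning like a wedge to under 1 mm over the last 30 mm.
- angle_top (a point): Obstacle, never moves: dark steel stop angle bolted to the table between tray and bin. This is the middle of the top edge of its upright plate, 150 mm above the table; the plate is 100 mm long (along world x) and 12 mm thick. Its foot and gusset reach 106 mm from there towards -y, the foot only 12 mm high.
- paste_pot: Bystander: round white pot with red lid, 70 mm diameter, 71 mm high; origin under its centre.
- tape_measure: Bystander: yellow tape measure on its foot, 36 x 80 x 62 mm high; origin under its centre.
- plate_blank: Bystander: bare steel plate with clipped corners lying flat, 60 x 60 x 10 mm; origin under its centre.
- gas_nozzle: Bystander: small terracotta-like ceramic nozzle standing upright, 20 mm diameter, 46 mm high; origin under its centre.
Things that resemble listed ones, but are neither listed nor needed, are in the scene too. Of the things shaped like the part that bears scoop_grip, the aluminium one is meant.

How it is judged (in metres and radians):
On the way, in this order (a step that is already met when the one before it is completed fails the run):
1. the star wheel has been turned until the cover is fully open (wheel past 2.2 rad of 2.4) (value of joint star_wheel above 2.2 rad and value of joint cover above 0.086 m), for 0.2 s.
2. at least one nut rides in the bowl of the scoop, lifted 60 mm or more off the table (height (world z) of scoop_grip above 0.172 m and ((x of nut_0_mid in the frame of scoop_grip between 0.01 and 0.098 m and y of nut_0_mid in the frame of scoop_grip between -0.037 and 0.037 m and z of nut_0_mid in the frame of scoop_grip between -0.112 and -0.065 m) or (x of nut_1_mid in the frame of scoop_grip between 0.01 and 0.098 m and y of nut_1_mid in the frame of scoop_grip between -0.037 and 0.037 m and z of nut_1_mid in the frame of scoop_grip between -0.112 and -0.065 m) or (x of nut_2_mid in the frame of scoop_grip between 0.01 and 0.098 m and y of nut_2_mid in the frame of scoop_grip between -0.037 and 0.037 m and z of nut_2_mid in the frame of scoop_grip between -0.112 and -0.065 m) or (x of nut_3_mid in the frame of scoop_grip between 0.01 and 0.098 m and y of nut_3_mid in the frame of scoop_grip between -0.037 and 0.037 m and z of nut_3_mid in the frame of scoop_grip between -0.112 and -0.065 m))), for 0.2 s.
At the end, for the whole second after the job is handed in: The cover is still open (wheel past 2.2 rad); at least three of the four nuts lie inside the bin below its mouth and any other lies in the tray; the scoop stands upright (within 0.12 rad) on the table, released (all of step 1 and ((x of nut_0_mid in the frame of bin_mouth between -0.05 and 0.05 m and y of nut_0_mid in the frame of bin_mouth between -0.046 and 0.046 m and z of nut_0_mid in the frame of bin_mouth between -0.06 and -0.004 m) or (x of nut_0_mid in the frame of tray between 0 and 0.15 m and y of nut_0_mid in the frame of tray between -0.044 and 0.044 m and z of nut_0_mid in the frame of tray between 0 and 0.03 m)) and ((x of nut_1_mid in the frame of bin_mouth between -0.05 and 0.05 m and y of nut_1_mid in the frame of bin_mouth between -0.046 and 0.046 m and z of nut_1_mid in the frame of bin_mouth between -0.06 and -0.004 m) or (x of nut_1_mid in the frame of tray between 0 and 0.15 m and y of nut_1_mid in the frame of tray between -0.044 and 0.044 m and z of nut_1_mid in the frame of tray between 0 and 0.03 m)) and ((x of nut_2_mid in the frame of bin_mouth between -0.05 and 0.05 m and y of nut_2_mid in the frame of bin_mouth between -0.046 and 0.046 m and z of nut_2_mid in the frame of bin_mouth between -0.06 and -0.004 m) or (x of nut_2_mid in the frame of tray between 0 and 0.15 m and y of nut_2_mid in the frame of tray between -0.044 and 0.044 m and z of nut_2_mid in the frame of tray between 0 and 0.03 m)) and ((x of nut_3_mid in the frame of bin_mouth between -0.05 and 0.05 m and y of nut_3_mid in the frame of bin_mouth between -0.046 and 0.046 m and z of nut_3_mid in the frame of bin_mouth between -0.06 and -0.004 m) or (x of nut_3_mid in the frame of tray between 0 and 0.15 m and y of nut_3_mid in the frame of tray between -0.044 and 0.044 m and z of nut_3_mid in the frame of tray between 0 and 0.03 m)) and (((x of nut_1_mid in the frame of bin_mouth between -0.05 and 0.05 m and y of nut_1_mid in the frame of bin_mouth between -0.046 and 0.046 m and z of nut_1_mid in the frame of bin_mouth between -0.06 and -0.004 m) and (x of nut_2_mid in the frame of bin_mouth between -0.05 and 0.05 m and y of nut_2_mid in the frame of bin_mouth between -0.046 and 0.046 m and z of nut_2_mid in the frame of bin_mouth between -0.06 and -0.004 m) and (x of nut_3_mid in the frame of bin_mouth between -0.05 and 0.05 m and y of nut_3_mid in the frame of bin_mouth between -0.046 and 0.046 m and z of nut_3_mid in the frame of bin_mouth between -0.06 and -0.004 m)) or ((x of nut_0_mid in the frame of bin_mouth between -0.05 and 0.05 m and y of nut_0_mid in the frame of bin_mouth between -0.046 and 0.046 m and z of nut_0_mid in the frame of bin_mouth between -0.06 and -0.004 m) and (x of nut_2_mid in the frame of bin_mouth between -0.05 and 0.05 m and y of nut_2_mid in the frame of bin_mouth between -0.046 and 0.046 m and z of nut_2_mid in the frame of bin_mouth between -0.06 and -0.004 m) and (x of nut_3_mid in the frame of bin_mouth between -0.05 and 0.05 m and y of nut_3_mid in the frame of bin_mouth between -0.046 and 0.046 m and z of nut_3_mid in the frame of bin_mouth between -0.06 and -0.004 m)) or ((x of nut_0_mid in the frame of bin_mouth between -0.05 and 0.05 m and y of nut_0_mid in the frame of bin_mouth between -0.046 and 0.046 m and z of nut_0_mid in the frame of bin_mouth between -0.06 and -0.004 m) and (x of nut_1_mid in the frame of bin_mouth between -0.05 and 0.05 m and y of nut_1_mid in the frame of bin_mouth between -0.046 and 0.046 m and z of nut_1_mid in the frame of bin_mouth between -0.06 and -0.004 m) and (x of nut_3_mid in the frame of bin_mouth between -0.05 and 0.05 m and y of nut_3_mid in the frame of bin_mouth between -0.046 and 0.046 m and z of nut_3_mid in the frame of bin_mouth between -0.06 and -0.004 m)) or ((x of nut_0_mid in the frame of bin_mouth between -0.05 and 0.05 m and y of nut_0_mid in the frame of bin_mouth between -0.046 and 0.046 m and z of nut_0_mid in the frame of bin_mouth between -0.06 and -0.004 m) and (x of nut_1_mid in the frame of bin_mouth between -0.05 and 0.05 m and y of nut_1_mid in the frame of bin_mouth between -0.046 and 0.046 m and z of nut_1_mid in the frame of bin_mouth between -0.06 and -0.004 m) and (x of nut_2_mid in the frame of bin_mouth between -0.05 and 0.05 m and y of nut_2_mid in the frame of bin_mouth between -0.046 and 0.046 m and z of nut_2_mid in the frame of bin_mouth between -0.06 and -0.004 m))) and angle between scoop_grip's own z axis and vertical below 0.12 rad and height (world z) of scoop_grip between 0.104 and 0.12 m); the robot touches nothing.
It fails at once if the gripper's fingers touched a nut (contact force between the fingers and nut_0 above 0.5 N or contact force between the fingers and nut_1 above 0.5 N or contact force between the fingers and nut_2 above 0.5 N or contact force between the fingers and nut_3 above 0.5 N).
It fails at once if a bystander (paste pot, tape measure, plate, nozzle) was moved by more than 30 mm (distance of any of paste_pot, tape_measure, plate_blank, gas_nozzle from where it was at the start of the episode above 0.03 m).
It also fails if it takes over 72 s, if anything falls off the work surface, if the arm or the gripper's body presses on something with over 40 N, if the wrist force passes 120 N, or if a joint passes its speed limit or range.

## Working session

There is one attempt and no reset: what is moved stays moved. The work goes in short steps, Python scripts to look and compute and a shell command to move; the robot and the scene stay as the last step left them, time stands still between calls to the robot, and variables do not carry over. Pictures are saved under pics/ and viewed, at most 10 in all, crops included, and the job is handed in when it is done.

```bash
mkdir -p pics; cat > h.py <<'E'
import numpy as np, cv2
from plant import get_obs, cams
def snap(n,f):
    c=cams.capture(n); cv2.imwrite(f,c['color'][:,:,::-1]); np.savez(f[:-4]+'.npz',**c); return c
def px2w(c,u,v,z):
    K=c['K']; d=np.array([[[u,v]]],float)
    n=cv2.undistortPoints(d,K,np.array([float(c['k1']),0,0,0]))[0,0]
    r=c['R'].T@np.array([n[0],n[1],1.]); o=-c['R'].T@c['t']
    return o+r*(z-o[2])/r[2]
def w2px(c,X):
    return cv2.projectPoints(np.array([X],float),cv2.Rodrigues(c['R'])[0],c['t'].astype(float),c['K'],np.array([float(c['k1']),0,0,0]))[0].ravel()
def load(f): return dict(np.load(f))
E
python3 - <<'E'
from h import *
for n in ('scene','top'):
    c=snap(n,f'pics/{n}0.png'); print(n,(-c['R'].T@c['t']).round(0),c['k1'],c['K'][0,0])
a=cv2.imread('pics/scene0.png');b=cv2.imread('pics/top0.png')
cv2.imwrite('pics/b0.png',cv2.resize(b,(800,600),interpolation=3));cv2.imwrite('pics/a0.png',cv2.resize(a,(800,600),interpolation=3))
print(get_obs())
E
```

```text
scene [-202. 1116.  958.] 0.024855285425036105 452.59244884545285
top [ 328.   20. 1395.] -0.16436365605460437 475.6139739686698
{'time': 0.1, 'joint_positions': array([ 1.06102735e+00,  3.42663534e-01,  1.52485160e+00, -6.43414570e-06,
        1.27541949e+00, -1.46012010e-01]), 'dq': array([ 2.09840660e-03, -2.10980593e-03, -1.68388994e-03, -2.46031822e-03,
       -9.16755558e-05, -1.83722633e-04]), 'tau': array([ 1.36507129e-03, -4.32002699e+01, -2.44693851e+01,  7.19034160e-02,
        5.25773806e-02, -6.02084015e-05]), 'tool_pos': array([186.6184042 , 490.37155331, 240.13340525]), 'tcp_rot': array([-3.14026407e+00, -1.89160965e-04,  2.77783744e+00]), 'contact_force': array([0.41636487, 0.23691764, 0.07211246]), 'moment': array([-0.02842257, -0.02816157,  0.04427503]), 'finger_force': 0.0, 'grip_width': 91.93640992647337}
```

View pics/b0.png

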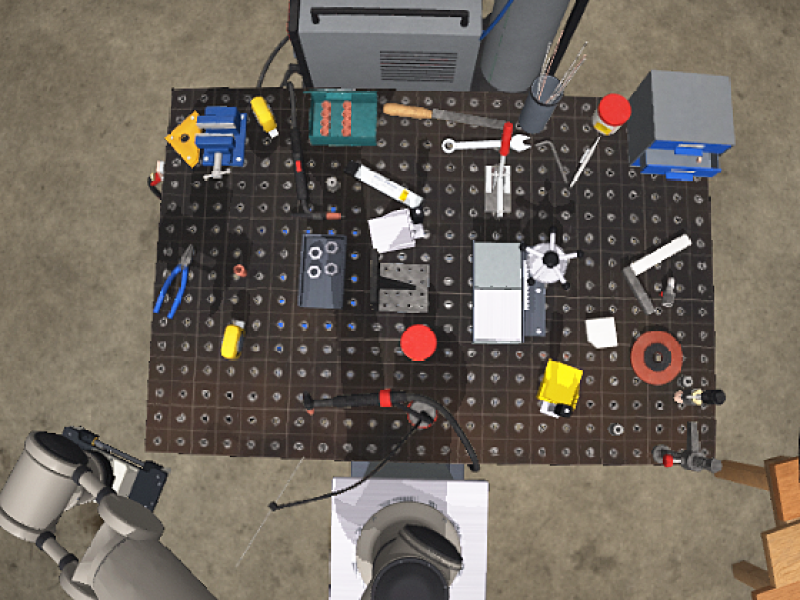

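View pics/a0.png

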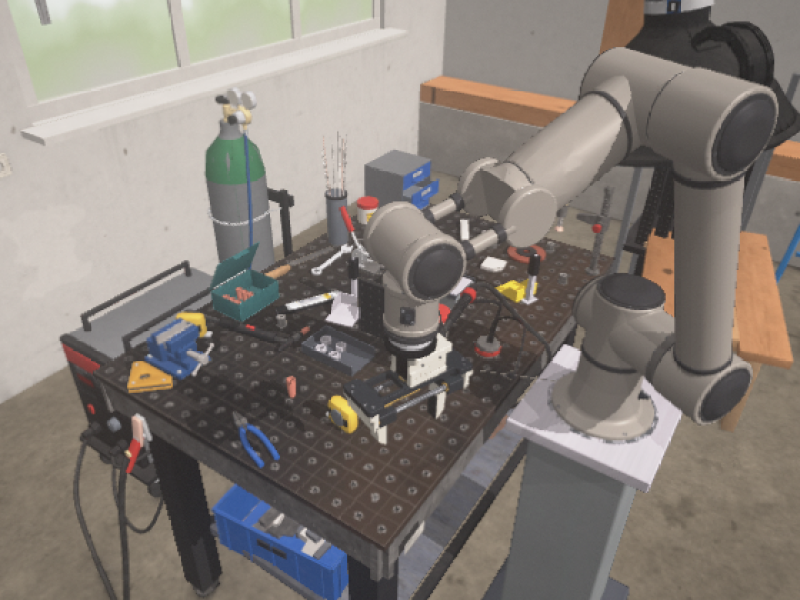

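Top view (800×600): tray about (323,270) with 4 nuts at its upper end, aluminium scoop at (400,230), stop angle at (400,287), bin at (497,290) with its star wheel at (548,260). The yellow scoop at (560,390) is a decoy. Next, enlarged crops.

```bash
python3 - <<'E'
import cv2
b=cv2.imread('pics/top0.png')
cv2.imwrite('pics/c1.png',cv2.resize(b[120:220,200:320],None,fx=6,fy=6,interpolation=2)[:600])
cv2.imwrite('pics/c2.png',cv2.resize(b[155:245,325:415],None,fx=6.6,fy=6.6,interpolation=2)[:600])
E
```

```text
(no output)
```

View pics/c1.png

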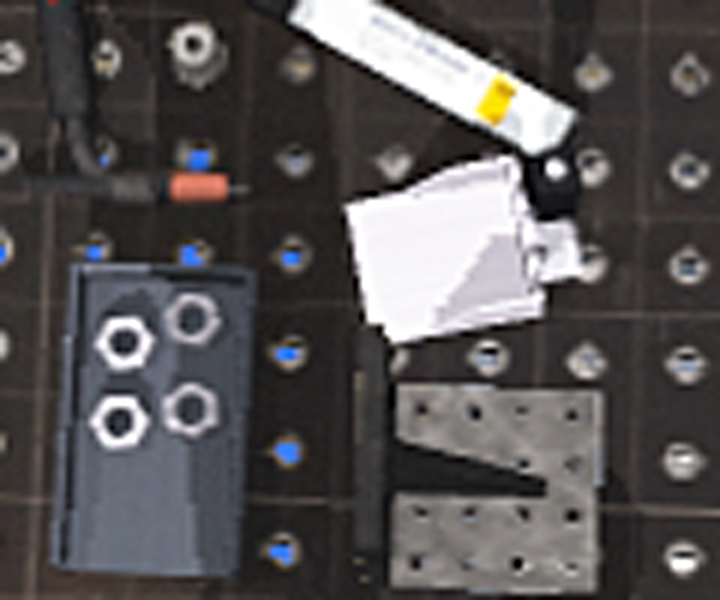

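View pics/c2.png

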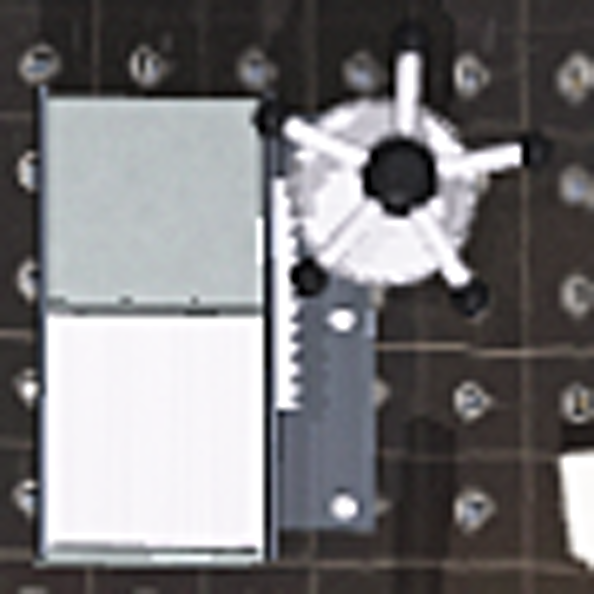

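c1: tray outer top corners (72,265), (255,268), open end (52,570), (238,575); nuts at (125,342), (190,320), (120,422), (190,410). The scoop's lip edge runs (345,205)–(370,325), its back corners are (515,158) and (545,315), and its handle is at (555,180).
c2: hub at (400,175); balls at (408,38), (268,120), (310,280), (470,295), (535,150); the rails lie along u=42 and u=268.

```bash
cat > fit.py <<'E'
from h import *
from scipy.optimize import least_squares
c=load('pics/top0.npz')
def C1(u,v): return np.array([200+(u+.5)/6-.5,120+(v+.5)/6-.5])
def C2(u,v): return np.array([325+(u+.5)/6.6-.5,155+(v+.5)/6.6-.5])
def fit(m,p,x0):
    def f(s):
        cs,sn=np.cos(s[2]),np.sin(s[2])
        return np.concatenate([w2px(c,[s[0]+cs*a-sn*b,s[1]+sn*a+cs*b,z])-q for (a,b,z),q in zip(m,p)])
    r=least_squares(f,x0,x_scale=[100,100,1]); return r.x, np.abs(r.fun).max()
if __name__=='__main__':
    g=lambda q,z:px2w(c,*q,z)
    t0=g(C1(155,570),0)
    print('tray',fit([(150,45,28),(150,-45,28),(0,45,28),(0,-45,28)],[C1(72,265),C1(255,268),C1(52,570),C1(238,575)],[t0[0],t0[1],0]))
    for q in [(125,342),(190,320),(120,422),(190,410)]: print('nut',g(C1(*q),16).round(1))
    s0=g(C1(540,245),0)
    print('scoop',fit([(96,37,0),(11,-37,36),(11,37,36)],[C1(345,205),C1(515,158),C1(545,315)],[*s0[:2],1.77]),
      fit([(96,-37,0),(11,37,36),(11,-37,36)],[C1(345,205),C1(545,315),C1(515,158)],[*s0[:2],1.77]))
    print('handle top',g(C1(555,180),138))
    print('hub',g(C2(400,175),98), 'balls')
    B=[g(C2(*q),86)[:2] for q in [(408,38),(268,120),(310,280),(470,295),(535,150)]]
    A=np.array(B)
    h=least_squares(lambda s:np.concatenate([[s[0]+60*np.cos(s[2]+k*1.25664)-A[k][0],s[1]+60*np.sin(s[2]+k*1.25664)-A[k][1]] for k in range(5)]),[*A.mean(0),0])
    print(h.x,np.abs(h.fun).max())
    for a,b,z in [((42,95),(42,560),54),((268,100),(268,560),54)]: 
        P,Q=g(C2(*a),z),g(C2(*b),z); print('rail',P,Q,np.arctan2(*(P-Q)[1::-1]))
    print('coverline',g(C2(48,312),52),g(C2(262,312),52),'plate corner',g(C2(373,530),4))
    print('angle',g(C1(370,345),150),g(C1(370,580),150))
E
python3 fit.py
```

```text
tray (array([ 4.94312029e+02,  1.93231852e+02, -1.26951127e-02]), np.float64(0.5269594356554421))
nut [609.3 209.8  16. ]
nut [621.1 178.   16. ]
nut [569.2 210.5  16. ]
nut [576.  176.2  16. ]
scoop (array([667.83324935,   1.02129288,   1.21704843]), np.float64(7.218826852560426)) (array([665.27951677,   1.40966746,   1.75603235]), np.float64(1.1375399739898455))
handle top [664.00239045   1.3094387  138.        ]
hub [ 592.22472401 -261.7357312    98.        ] balls
[ 5.94178782e+02 -2.63750901e+02 -7.70551198e-02] 1.3455578049429278
rail [ 632.062809   -113.29116273   54.        ] [ 428.63799274 -115.8828929    54.        ] 0.012739792552051453
rail [ 632.86982184 -212.81858182   54.        ] [ 430.95472074 -213.52747089   54.        ] 0.0035108129781402297
coverline [ 536.49982459 -117.19457898   52.        ] [ 539.05727686 -210.6459759    52.        ] plate corner [ 449.32739975 -269.63851175    4.        ]
angle [583.19808471  81.98021239 150.        ] [478.02089933  78.65160393 150.        ]
```

```bash
cat > d.py <<'E'
# python3 d.py x y z yawdeg n -> per-row shift over n rows
import sys; from h import *
x,y,z,w,n=map(float,sys.argv[1:]); o=get_obs(); p=o['tool_pos']; a=o['tcp_rot'][2]
dx,dy,dz=x-p[0],y-p[1],z-p[2]; s=(np.degrees(a)-w+180)%360-180
print('now',p.round(1),np.degrees(a).round(1),'t',round(o['time'],2))
print('total tx %.1f ty %.1f tz %.1f spin %.1f'%(dx*np.cos(a)+dy*np.sin(a),dx*np.sin(a)-dy*np.cos(a),-dz,s),'norm/row',np.hypot(np.hypot(dx,dy),dz)/n)
print('per row',(np.array([dx*np.cos(a)+dy*np.sin(a),dx*np.sin(a)-dy*np.cos(a),-dz])/n).round(1))
E
R='{"hand":0,"tx":-0.0432,"ty":-0.0407}'
python3 -m creep '[{"hand":0,"tx":-0.0432,"ty":-0.0407},{"hand":0,"tx":-0.0432,"ty":-0.0407},{"hand":0,"tx":-0.0432,"ty":-0.0407},{"hand":0,"tx":-0.0432,"ty":-0.0407},{"hand":0,"tx":-0.0432,"ty":-0.0407}]'
python3 -m creep '[{"hand":0,"tx":-0.0432,"ty":-0.0407},{"hand":0,"tx":-0.0432,"ty":-0.0407},{"hand":0,"tx":-0.0432,"ty":-0.0407},{"hand":0,"tx":-0.0432,"ty":-0.0407},{"hand":0,"tx":-0.0432,"ty":-0.0407}]'
python3 -m creep '[{"hand":0,"tx":-0.0432,"ty":-0.0407},{"hand":0,"tx":-0.0432,"ty":-0.0407},{"hand":0,"tx":-0.0432,"ty":-0.0407},{"hand":0,"tx":-0.0432,"ty":-0.0407},{"hand":0,"tx":-0.0432,"ty":-0.0407,"spin":1.6}]'
python3 -m creep '[{"hand":0}]'
python3 d.py 575 -310 80 157.6 3
```

```text
now [186.6 490.4 240.1] 159.2 t 0.1
total tx -647.7 ty -609.8 tz 160.1 spin 1.6 norm/row 301.3078150657428
per row [-215.9 -203.3   53.4]invalid input at $[0]: expected keys hand, tx, ty, tz, spin
invalid input at $[0]: expected keys hand, tx, ty, tz, spin
invalid input at $[0]: expected keys hand, tx, ty, tz, spin
invalid input at $[0]: expected keys hand, tx, ty, tz, spin
```

All keys are needed in every row.

```bash
python3 -m creep '[{"hand":0,"tx":-0.0432,"ty":-0.0407,"tz":0,"spin":0},{"hand":0,"tx":-0.0432,"ty":-0.0407,"tz":0,"spin":0},{"hand":0,"tx":-0.0432,"ty":-0.0407,"tz":0,"spin":0},{"hand":0,"tx":-0.0432,"ty":-0.0407,"tz":0,"spin":0},{"hand":0,"tx":-0.0432,"ty":-0.0407,"tz":0,"spin":0}]'
python3 -m creep '[{"hand":0,"tx":-0.0432,"ty":-0.0407,"tz":0,"spin":0},{"hand":0,"tx":-0.0432,"ty":-0.0407,"tz":0,"spin":0},{"hand":0,"tx":-0.0432,"ty":-0.0407,"tz":0,"spin":0},{"hand":0,"tx":-0.0432,"ty":-0.0407,"tz":0,"spin":0},{"hand":0,"tx":-0.0432,"ty":-0.0407,"tz":0,"spin":0}]'
python3 -m creep '[{"hand":0,"tx":-0.0432,"ty":-0.0407,"tz":0,"spin":0},{"hand":0,"tx":-0.0432,"ty":-0.0407,"tz":0,"spin":0},{"hand":0,"tx":-0.0432,"ty":-0.0407,"tz":0,"spin":0},{"hand":0,"tx":-0.0432,"ty":-0.0407,"tz":0,"spin":0},{"hand":0,"tx":-0.0432,"ty":-0.0407,"tz":0,"spin":1.6}]'
python3 -m creep '[{"hand":0,"tx":0,"ty":0,"tz":0,"spin":0}]'
python3 d.py 575 -310 80 157.6 3
```

```text
time: 0.72
tool_pos: [316.6, 221.9, 240.7]
tcp_rot: [3.141, 0.0, 2.778]
contact_force: [1.5, -0.0, 0.0]
grip_width: 46.2
finger_force: 0.0
time: 1.35
tool_pos: [446.1, -45.4, 240.6]
tcp_rot: [3.141, -0.0, 2.777]
contact_force: [1.1, -0.2, 0.2]
grip_width: 0.6
finger_force: 0.0
time: 1.98
tool_pos: [575.6, -312.2, 240.2]
tcp_rot: [3.141, -0.001, 2.749]
contact_force: [-0.3, 0.8, 0.4]
grip_width: 0.3
finger_force: 0.0
time: 2.1
tool_pos: [575.3, -314.1, 237.9]
tcp_rot: [3.142, -0.002, 2.746]
contact_force: [-0.3, -0.5, 0.8]
grip_width: 0.6
finger_force: 0.0
now [ 575.3 -314.1  237.9] 157.3 t 2.1
total tx 1.8 ty 3.6 tz 157.9 spin -0.3 norm/row 52.651125025538114
per row [ 0.6  1.2 52.6]
```

```bash
python3 -m creep '[{"hand":0,"tx":0.001,"ty":0.002,"tz":0.05,"spin":0},{"hand":0,"tx":0.001,"ty":0.002,"tz":0.05,"spin":0},{"hand":0,"tx":0,"ty":0,"tz":0.04,"spin":0},{"hand":0,"tx":0,"ty":0,"tz":0.017,"spin":0},{"hand":0,"tx":0,"ty":0,"tz":0,"spin":0}]'
python3 -m creep '[{"hand":0,"tx":0.0087,"ty":0.0008,"tz":0,"spin":10},{"hand":0,"tx":0.0087,"ty":0.0008,"tz":0,"spin":10},{"hand":0,"tx":0.0087,"ty":0.0008,"tz":0,"spin":10},{"hand":0,"tx":0.0087,"ty":0.0008,"tz":0,"spin":10},{"hand":0,"tx":0.0087,"ty":0.0008,"tz":0,"spin":10}]'
python3 -m creep '[{"hand":0,"tx":0.0087,"ty":0.0008,"tz":0,"spin":10},{"hand":0,"tx":0.0087,"ty":0.0008,"tz":0,"spin":10},{"hand":0,"tx":0.0087,"ty":0.0008,"tz":0,"spin":10},{"hand":0,"tx":0.0087,"ty":0.0008,"tz":0,"spin":10},{"hand":0,"tx":0.0087,"ty":0.0008,"tz":0,"spin":10}]'
python3 - <<'E'
from h import *
o=get_obs();p=o['tool_pos'][:2]-[594,-263.5];print(np.hypot(*p),np.degrees(np.arctan2(p[1],p[0])),np.degrees(o['tcp_rot'][2])-90)
E
```

```text
time: 2.72
tool_pos: [574.5, -305.3, 83.3]
tcp_rot: [3.141, -0.002, 2.75]
contact_force: [0.9, 0.4, 0.2]
grip_width: 0.4
finger_force: 0.0
time: 3.35
tool_pos: [548.1, -276.6, 86.7]
tcp_rot: [3.137, 0.007, 1.871]
contact_force: [2.9, -5.0, 0.1]
grip_width: 0.5
finger_force: 2.3
time: 3.98
tool_pos: [552.9, -234.1, 86.5]
tcp_rot: [3.137, 0.001, 0.999]
contact_force: [-2.5, -4.6, 0.1]
grip_width: 0.6
finger_force: 2.0
50.545770903919355 144.41524114830068 -32.78616287431935
```

```bash
python3 -m creep '[{"hand":0,"tx":0.0087,"ty":0.0008,"tz":0.003,"spin":10},{"hand":0,"tx":0.0087,"ty":0.0008,"tz":0,"spin":10},{"hand":0,"tx":0.0087,"ty":0.0008,"tz":0,"spin":10},{"hand":0,"tx":0.0087,"ty":0.0008,"tz":0,"spin":10}]'
python3 -m creep '[{"hand":0,"tx":0.0070,"ty":0.0006,"tz":0,"spin":8},{"hand":0,"tx":0,"ty":0,"tz":0,"spin":0}]'
python3 - <<'E'
from h import *
o=get_obs();p=o['tool_pos'][:2]-[594,-263.5];print(np.hypot(*p),np.degrees(np.arctan2(p[1],p[0])),np.degrees(o['tcp_rot'][2])-90)
E
```

```text
time: 4.47
tool_pos: [579.5, -212.5, 83.1]
tcp_rot: [3.14, -0.0, 0.301]
contact_force: [-4.5, -2.2, 1.1]
grip_width: 0.4
finger_force: 1.9
time: 4.72
tool_pos: [585.2, -210.5, 82.8]
tcp_rot: [3.141, 0.002, 0.166]
contact_force: [-7.8, -0.6, 3.5]
grip_width: 0.4
finger_force: 3.7
53.70578742569736 99.43848548427589 -80.51108929021386
```

```bash
python3 -m creep '[{"hand":0,"tx":0.004,"ty":0.001,"tz":0,"spin":3},{"hand":0,"tx":0.003,"ty":0,"tz":0,"spin":0},{"hand":0,"tx":0,"ty":0,"tz":0,"spin":0}]'
python3 -m creep '[{"hand":0,"tx":-0.006,"ty":0,"tz":0,"spin":0},{"hand":0,"tx":-0.004,"ty":0,"tz":0,"spin":0},{"hand":0,"tx":0,"ty":0,"tz":-0.05,"spin":0},{"hand":0,"tx":0,"ty":0,"tz":-0.06,"spin":0},{"hand":0,"tx":0,"ty":0,"tz":-0.06,"spin":0}]'
python3 -m creep '[{"hand":1,"tx":-0.035,"ty":-0.035,"tz":0,"spin":-10.7},{"hand":1,"tx":-0.035,"ty":-0.035,"tz":0,"spin":-10.7},{"hand":1,"tx":-0.035,"ty":-0.035,"tz":0,"spin":-10.7}]'
python3 - <<'E'
from h import *
c=snap('top','pics/t1.png'); b=cv2.imread('pics/t1.png')
x=cv2.resize(b[155:245,325:415],None,fx=5,fy=5,interpolation=2)
y=cv2.resize(b[140:205,240:305],None,fx=5,fy=5,interpolation=2)
y=cv2.copyMakeBorder(y,0,450-325,0,0,0); cv2.imwrite('pics/t1c.png',np.hstack([x,y]))
E
python3 d.py 664.5 1.3 210 100.6 5
```

```text
time: 5.1
tool_pos: [586.8, -210.0, 82.7]
tcp_rot: [-3.138, 0.014, 0.114]
contact_force: [-28.1, 0.3, 15.7]
grip_width: 0.2
finger_force: 14.2
time: 5.72
tool_pos: [583.6, -211.4, 254.2]
tcp_rot: [3.14, -0.002, 0.115]
contact_force: [1.4, -0.3, 0.1]
grip_width: 0.5
finger_force: 0.0
time: 6.1
tool_pos: [452.7, -142.3, 252.2]
tcp_rot: [3.138, -0.002, 0.682]
contact_force: [0.2, 0.3, 0.7]
grip_width: 25.7
finger_force: 0.0
now [ 446.5 -139.7  251.2] 39.6 t 6.15
total tx 257.9 ty 30.3 tz 41.2 spin -61.0 norm/row 52.57372987774339
per row [51.6  6.1  8.2]
```

View pics/t1c.png

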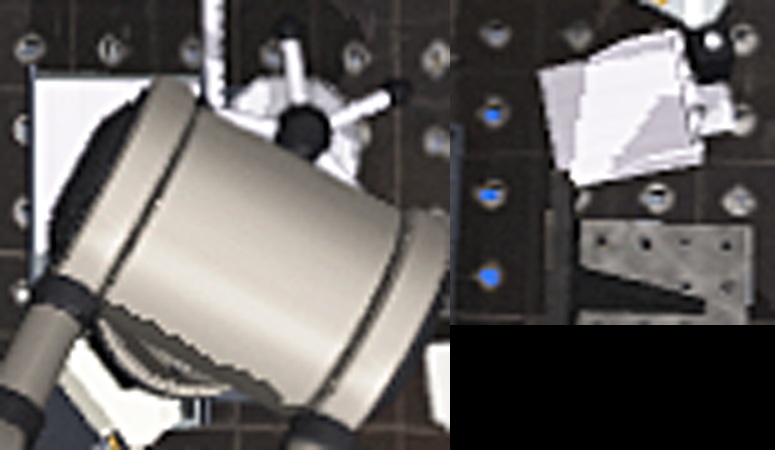

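Cover is open: the 28 N reading marks the end stop, and the white cover now lies on the shelf side at the upper left. The scoop is undisturbed. Next, to the scoop.

```bash
python3 -m creep '[{"hand":1,"tx":0.0516,"ty":0.006,"tz":0.008,"spin":0},{"hand":1,"tx":0.0516,"ty":0.006,"tz":0.008,"spin":0},{"hand":1,"tx":0.0516,"ty":0.006,"tz":0.008,"spin":0},{"hand":1,"tx":0.0516,"ty":0.006,"tz":0.008,"spin":0},{"hand":1,"tx":0.0516,"ty":0.006,"tz":0.008,"spin":0}]' >/dev/null
python3 -m creep '[{"hand":1,"tx":0,"ty":0,"tz":0,"spin":-10.2},{"hand":1,"tx":0,"ty":0,"tz":0,"spin":-10.2},{"hand":1,"tx":0,"ty":0,"tz":0,"spin":-10.2},{"hand":1,"tx":0,"ty":0,"tz":0,"spin":-10.2},{"hand":1,"tx":0,"ty":0,"tz":0,"spin":-10.2}]'>/dev/null
python3 -m creep '[{"hand":1,"tx":0,"ty":0,"tz":0,"spin":-10},{"hand":1,"tx":0,"ty":0,"tz":0,"spin":0}]'
python3 d.py 664.5 1.3 108 100.6 5
python3 - <<'E'
from h import *
from fit import fit
c=snap('scene','pics/s1.png')
import fit as F
u,v=w2px(c,[664.5,1.3,138]); print(u,v)
b=cv2.imread('pics/s1.png'); u,v=int(u),int(v); r=b[v-70:v+90,max(0,u-120):u+100]; print(v-70,max(0,u-120))
cv2.imwrite('pics/s1c.png',cv2.resize(r,None,fx=3.5,fy=3.5,interpolation=2))
E
```

```text
time: 7.65
tool_pos: [674.2, -5.3, 212.0]
tcp_rot: [3.139, 0.001, 1.737]
contact_force: [0.6, -0.1, 0.3]
grip_width: 91.5
finger_force: 0.0
now [674.2  -5.3 212. ] 99.5 t 7.65
total tx 8.2 ty -8.4 tz 104.0 spin -1.1 norm/row 20.92233006220816
per row [ 1.6 -1.7 20.8]
247.0542670270729 180.70808700403015
110 127
```

View pics/s1c.png

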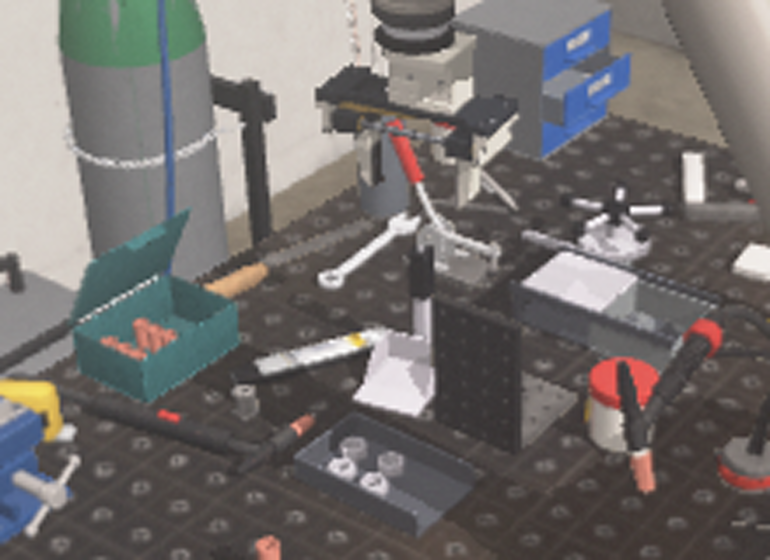

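Handle top at crop (422,250) is within 1 px of the prediction, and the bin is open. Descend and grip.

```bash
python3 -m creep '[{"hand":1,"tx":0.008,"ty":-0.0085,"tz":0,"spin":-1.1},{"hand":1,"tx":0,"ty":0,"tz":0.035,"spin":0},{"hand":1,"tx":0,"ty":0,"tz":0.035,"spin":0},{"hand":1,"tx":0,"ty":0,"tz":0.033,"spin":0},{"hand":1,"tx":0,"ty":0,"tz":0,"spin":0}]'
python3 d.py 664.5 1.3 108 100.6 1
python3 -m creep '[{"hand":0,"tx":0,"ty":0,"tz":0,"spin":0},{"hand":0,"tx":0,"ty":0,"tz":0,"spin":0},{"hand":0,"tx":0,"ty":0,"tz":0,"spin":0},{"hand":0,"tx":0,"ty":0,"tz":0,"spin":0},{"hand":0,"tx":0,"ty":0,"tz":0,"spin":0}]'
python3 -m creep '[{"hand":0,"tx":0,"ty":0,"tz":0,"spin":0},{"hand":0,"tx":0,"ty":0,"tz":0,"spin":0},{"hand":0,"tx":0,"ty":0,"tz":0,"spin":0}]'
```

```text
time: 8.32
tool_pos: [661.8, 1.6, 105.3]
tcp_rot: [-3.136, -0.002, 1.758]
contact_force: [0.0, -0.8, 0.3]
grip_width: 91.9
finger_force: 0.0
now [661.8   1.6 105.3] 100.7 t 8.32
total tx -0.8 ty 2.6 tz -2.7 spin 0.1 norm/row 3.880716253346781
per row [-0.8  2.6 -2.7]
time: 8.95
tool_pos: [663.9, 1.0, 107.9]
tcp_rot: [3.141, 0.0, 1.758]
contact_force: [-0.3, -0.3, -0.2]
grip_width: 46.3
finger_force: 0.0
time: 9.32
tool_pos: [663.9, 1.0, 107.7]
tcp_rot: [3.142, -0.0, 1.759]
contact_force: [-0.0, 0.4, -1.0]
grip_width: 22.0
finger_force: 30.0
```

```bash
python3 -m creep '[{"hand":0,"tx":0,"ty":0,"tz":-0.02,"spin":0},{"hand":0,"tx":0,"ty":0,"tz":-0.04,"spin":0},{"hand":0,"tx":0,"ty":0,"tz":-0.045,"spin":0},{"hand":0,"tx":0,"ty":0,"tz":-0.045,"spin":0},{"hand":0,"tx":0,"ty":0,"tz":-0.03,"spin":0}]'
python3 -m creep '[{"hand":0,"tx":0,"ty":0,"tz":0,"spin":10.2},{"hand":0,"tx":0,"ty":0,"tz":0,"spin":10.2},{"hand":0,"tx":0,"ty":0,"tz":0,"spin":10.2},{"hand":0,"tx":0,"ty":0,"tz":0,"spin":10.2},{"hand":0,"tx":0,"ty":0,"tz":0,"spin":10.2}]' >/dev/null
python3 -m creep '[{"hand":0,"tx":0,"ty":0,"tz":0,"spin":10.1},{"hand":0,"tx":0,"ty":0,"tz":0,"spin":10.1},{"hand":0,"tx":0,"ty":0,"tz":0,"spin":10.1},{"hand":0,"tx":0,"ty":0,"tz":0,"spin":10.1},{"hand":0,"tx":0,"ty":0,"tz":0,"spin":10.1}]'
python3 d.py 414 194.3 280 -0.7 6
python3 - <<'E'
from h import *
c=snap('scene','pics/s2.png'); b=cv2.imread('pics/s2.png')
u,v=map(int,w2px(c,get_obs()['tool_pos'])); 
cv2.imwrite('pics/s2c.png',cv2.resize(b[v-40:v+100,u-90:u+90],None,fx=3.5,fy=3.5,interpolation=2))
E
```

```text
time: 9.95
tool_pos: [664.0, 1.1, 289.9]
tcp_rot: [3.14, 0.0, 1.759]
contact_force: [0.2, -0.5, -1.5]
grip_width: 21.9
finger_force: 30.0
time: 11.2
tool_pos: [663.6, 1.1, 287.1]
tcp_rot: [-3.141, 0.001, -0.019]
contact_force: [0.2, 0.2, -1.8]
grip_width: 21.9
finger_force: 30.0
now [663.6   1.1 287.1] -1.1 t 11.2
total tx -253.2 ty -188.5 tz 7.1 spin -0.4 norm/row 52.619326340258084
per row [-42.2 -31.4   1.2]
```

View pics/s2c.png

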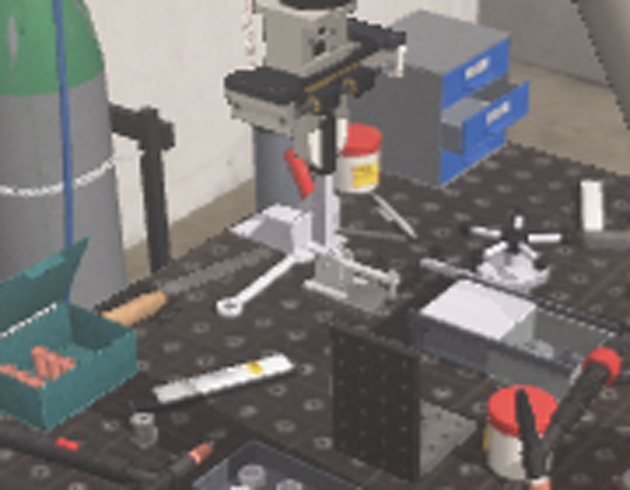

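Scoop is held level; the white post seems to run down low behind the bowl. Let me work out how low from the first picture (post bottom corner about c1 (580,278)), since it decides the clearance over the bin's rail.

```bash
python3 - <<'E'
from fit import *
a=np.radians(100.6);cs,sn=np.cos(a),np.sin(a)
for z in (0,18,36,60,82,138):
    print(z,[tuple(((w2px(c,[664.3+cs*x-sn*y,1.2+sn*x+cs*y,z])-[200,120]+.5)*6-.5).round()) for x,y in((-11,-11),(-11,11),(11,11))])
E
python3 -m creep '[{"hand":0,"tx":-0.0422,"ty":-0.0314,"tz":0,"spin":0},{"hand":0,"tx":-0.0422,"ty":-0.0314,"tz":0,"spin":0},{"hand":0,"tx":-0.0422,"ty":-0.0314,"tz":0,"spin":0},{"hand":0,"tx":-0.0422,"ty":-0.0314,"tz":0,"spin":0},{"hand":0,"tx":-0.0422,"ty":-0.0314,"tz":0,"spin":0}]'
python3 -m creep '[{"hand":0,"tx":-0.0422,"ty":-0.0314,"tz":0,"spin":-0.4},{"hand":0,"tx":0,"ty":0,"tz":0,"spin":0}]'
python3 d.py 404 194.4 125 -0.7 4
```

```text
0 [(np.float64(568.0), np.float64(226.0)), (np.float64(575.0), np.float64(269.0)), (np.float64(531.0), np.float64(275.0))]
18 [(np.float64(569.0), np.float64(217.0)), (np.float64(576.0), np.float64(260.0)), (np.float64(532.0), np.float64(267.0))]
36 [(np.float64(569.0), np.float64(208.0)), (np.float64(577.0), np.float64(252.0)), (np.float64(532.0), np.float64(259.0))]
60 [(np.float64(571.0), np.float64(196.0)), (np.float64(578.0), np.float64(240.0)), (np.float64(533.0), np.float64(247.0))]
82 [(np.float64(572.0), np.float64(184.0)), (np.float64(580.0), np.float64(229.0)), (np.float64(534.0), np.float64(236.0))]
138 [(np.float64(575.0), np.float64(152.0)), (np.float64(583.0), np.float64(199.0)), (np.float64(535.0), np.float64(206.0))]
time: 11.88
tool_pos: [453.2, 161.6, 287.6]
tcp_rot: [-3.141, 0.0, -0.01]
contact_force: [1.6, 1.2, -1.6]
grip_width: 21.8
finger_force: 30.0
time: 12.12
tool_pos: [410.5, 194.3, 288.1]
tcp_rot: [-3.141, 0.001, 0.001]
contact_force: [0.6, 0.4, -1.4]
grip_width: 21.9
finger_force: 30.0
now [410.5 194.3 288.1] 0.0 t 12.12
total tx -6.5 ty -0.1 tz 163.1 spin 0.7 norm/row 40.79820216819379
per row [-1.6 -0.  40.8]
```

```bash
python3 -m creep '[{"hand":0,"tx":-0.003,"ty":0,"tz":0.05,"spin":0.7},{"hand":0,"tx":-0.003,"ty":0,"tz":0.05,"spin":0},{"hand":0,"tx":0,"ty":0,"tz":0.04,"spin":0},{"hand":0,"tx":0,"ty":0,"tz":0.02,"spin":0},{"hand":0,"tx":0,"ty":0,"tz":0,"spin":0}]'
python3 -m creep '[{"hand":0,"tx":0,"ty":0,"tz":0,"spin":0}]'
python3 d.py 404 194.4 114 -0.7 1
python3 - <<'E'
from h import *
c=snap('scene','pics/s3.png'); b=cv2.imread('pics/s3.png')
u,v=map(int,w2px(c,[480,194,30])); 
cv2.imwrite('pics/s3c.png',cv2.resize(b[v-70:v+60,u-90:u+90],None,fx=4.4,fy=4.4,interpolation=2))
E
```

```text
time: 12.75
tool_pos: [406.9, 192.0, 126.4]
tcp_rot: [3.14, 0.003, -0.017]
contact_force: [0.5, 0.2, -2.5]
grip_width: 21.8
finger_force: 30.0
time: 12.88
tool_pos: [408.2, 192.7, 128.5]
tcp_rot: [-3.141, -0.002, -0.018]
contact_force: [0.2, 0.3, -1.6]
grip_width: 22.1
finger_force: 30.0
now [408.2 192.7 128.5] -1.0 t 12.88
total tx -4.2 ty -1.6 tz 14.5 spin -0.3 norm/row 15.189441153613624
per row [-4.2 -1.6 14.5]
```

View pics/s3c.png

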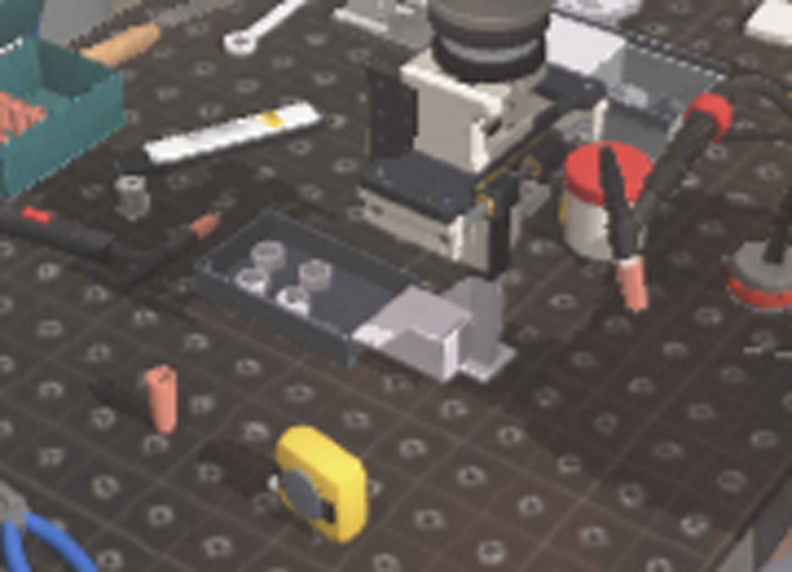

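```bash
python3 -m creep '[{"hand":0,"tx":-0.002,"ty":-0.0016,"tz":0.01,"spin":-0.3},{"hand":0,"tx":0,"ty":0,"tz":0.004,"spin":0},{"hand":0,"tx":0,"ty":0,"tz":0,"spin":0}]'
python3 -m creep '[{"hand":0,"tx":0.008,"ty":0,"tz":0.002,"spin":0},{"hand":0,"tx":0.008,"ty":0,"tz":0.002,"spin":0},{"hand":0,"tx":0.008,"ty":0,"tz":0.001,"spin":0},{"hand":0,"tx":0.008,"ty":0,"tz":0,"spin":0},{"hand":0,"tx":0,"ty":0,"tz":0,"spin":0}]'
python3 d.py 440 193.9 110.5 -0.7 1
```

```text
time: 13.3
tool_pos: [404.9, 194.4, 113.4]
tcp_rot: [3.141, 0.001, -0.013]
contact_force: [0.0, -0.7, -1.7]
grip_width: 21.7
finger_force: 30.0
time: 13.92
tool_pos: [439.2, 194.2, 109.5]
tcp_rot: [-3.141, -0.004, -0.013]
contact_force: [1.1, 0.1, 2.2]
grip_width: 22.0
finger_force: 30.0
now [439.2 194.2 109.5] -0.8 t 13.93
total tx 0.8 ty 0.3 tz -1.0 spin -0.1 norm/row 1.3122495439860802
per row [ 0.8  0.3 -1. ]
```

```bash
python3 -m creep '[{"hand":0,"tx":0.01,"ty":0,"tz":0,"spin":0},{"hand":0,"tx":0.01,"ty":0,"tz":0,"spin":0},{"hand":0,"tx":0.01,"ty":0,"tz":0,"spin":0},{"hand":0,"tx":0.01,"ty":0,"tz":0,"spin":0}]'
python3 -m creep '[{"hand":0,"tx":0.01,"ty":0,"tz":0,"spin":0},{"hand":0,"tx":0.01,"ty":0,"tz":0,"spin":0}]'
python3 -m creep '[{"hand":0,"tx":0.01,"ty":0,"tz":0,"spin":0},{"hand":0,"tx":0.01,"ty":0,"tz":0,"spin":0}]'
python3 d.py 545 192.6 110.5 -0.7 1
python3 - <<'E'
from h import *
c=snap('scene','pics/s4.png'); b=cv2.imread('pics/s4.png')
u,v=map(int,w2px(c,[560,194,30])); 
cv2.imwrite('pics/s4c.png',cv2.resize(b[v-50:v+50,u-65:u+65],None,fx=6,fy=6,interpolation=2))
E
```

```text
time: 14.42
tool_pos: [477.4, 193.8, 110.5]
tcp_rot: [-3.141, -0.0, -0.013]
contact_force: [-6.0, 0.4, 18.3]
grip_width: 22.0
finger_force: 30.0
time: 14.68
tool_pos: [497.5, 193.5, 110.5]
tcp_rot: [-3.141, -0.001, -0.013]
contact_force: [-6.3, -0.8, 18.1]
grip_width: 21.7
finger_force: 30.0
time: 14.92
tool_pos: [517.6, 193.2, 110.6]
tcp_rot: [-3.141, -0.001, -0.013]
contact_force: [-5.1, -0.0, 16.8]
grip_width: 21.9
finger_force: 30.0
now [517.6 193.2 110.6] -0.7 t 14.93
total tx 27.5 ty 0.3 tz 0.1 spin -0.0 norm/row 27.4542393533758
per row [27.5  0.3  0.1]
```

View pics/s4c.png

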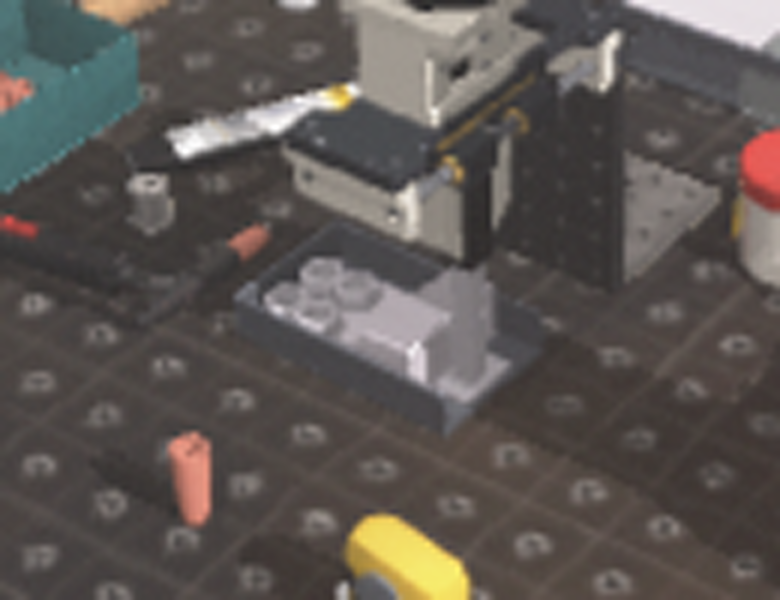

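Nuts are bunched at the end wall around (320,290), just entering the bowl. Continue to the wall.

```bash
python3 -m creep '[{"hand":0,"tx":0.007,"ty":0,"tz":0,"spin":0},{"hand":0,"tx":0.007,"ty":0,"tz":0,"spin":0},{"hand":0,"tx":0.007,"ty":0,"tz":0,"spin":0}]'
python3 -m creep '[{"hand":0,"tx":0.005,"ty":0,"tz":0,"spin":0},{"hand":0,"tx":0.003,"ty":0,"tz":0,"spin":0},{"hand":0,"tx":0,"ty":0,"tz":0,"spin":0}]'
python3 d.py 545 192.6 110.5 -0.7 1
python3 - <<'E'
from h import *
c=snap('scene','pics/s5.png'); b=cv2.imread('pics/s5.png')
u,v=map(int,w2px(c,[590,194,30])); 
cv2.imwrite('pics/s5c.png',cv2.resize(b[v-40:v+40,u-50:u+50],None,fx=7,fy=7,interpolation=2))
E
```

```text
time: 15.35
tool_pos: [538.5, 193.0, 110.5]
tcp_rot: [-3.141, -0.001, -0.013]
contact_force: [-5.4, -0.2, 14.4]
grip_width: 21.7
finger_force: 30.0
time: 15.72
tool_pos: [546.8, 192.8, 110.5]
tcp_rot: [-3.141, -0.002, -0.013]
contact_force: [-3.8, 0.7, 13.5]
grip_width: 22.1
finger_force: 30.0
now [546.8 192.8 110.5] -0.7 t 15.72
total tx -1.8 ty 0.3 tz 0.0 spin -0.0 norm/row 1.8154560614401556
per row [-1.8  0.3  0. ]
```

View pics/s5c.png

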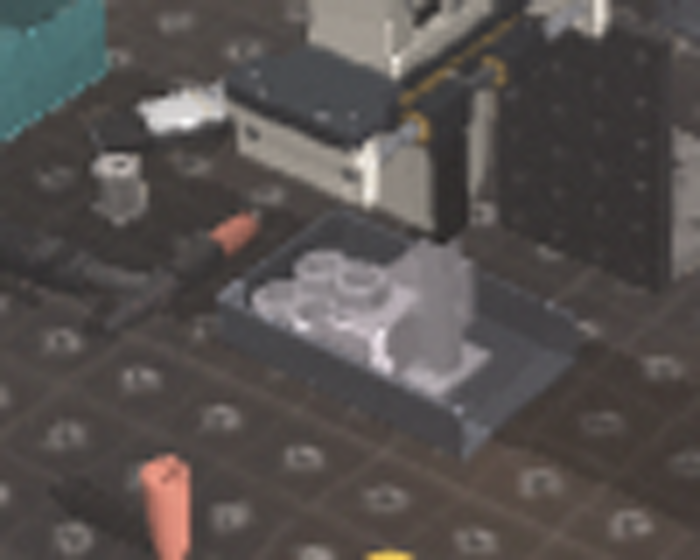

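The nuts ride in the bowl against the end wall ((255–390, 250–330)), with the lip about at the wall. A last small push, then a gentle lift; the weight will tell.

```bash
cat > w.py <<'E'
from h import *
F=[];M=[]
for _ in range(12):
    o=get_obs();F.append(o['contact_force']);M.append(o['moment']); cams.capture('top')
print('F',np.mean(F,0).round(2),'M',np.mean(M,0).round(3),o['tool_pos'].round(1),round(o['time'],2))
E
python3 -m creep '[{"hand":0,"tx":0.003,"ty":0,"tz":0,"spin":0},{"hand":0,"tx":0.002,"ty":0,"tz":0,"spin":0},{"hand":0,"tx":0,"ty":0,"tz":0,"spin":0}]'
python3 -m creep '[{"hand":0,"tx":-0.001,"ty":0,"tz":-0.004,"spin":0},{"hand":0,"tx":0,"ty":0,"tz":-0.005,"spin":0},{"hand":0,"tx":0,"ty":0,"tz":-0.01,"spin":0},{"hand":0,"tx":0,"ty":0,"tz":-0.015,"spin":0},{"hand":0,"tx":0,"ty":0,"tz":-0.015,"spin":0}]'
python3 -m creep '[{"hand":0,"tx":0,"ty":0,"tz":-0.02,"spin":0},{"hand":0,"tx":0,"ty":0,"tz":-0.02,"spin":0},{"hand":0,"tx":0,"ty":0,"tz":-0.01,"spin":0},{"hand":0,"tx":0,"ty":0,"tz":-0.005,"spin":0},{"hand":0,"tx":0,"ty":0,"tz":0,"spin":0}]'
python3 w.py
```

```text
time: 16.15
tool_pos: [551.2, 192.8, 110.5]
tcp_rot: [-3.141, -0.001, -0.013]
contact_force: [-6.3, 1.0, 15.1]
grip_width: 21.9
finger_force: 30.0
time: 16.77
tool_pos: [550.4, 192.6, 159.0]
tcp_rot: [-3.141, -0.001, -0.013]
contact_force: [0.2, 0.4, -3.0]
grip_width: 21.8
finger_force: 30.0
time: 17.4
tool_pos: [550.1, 192.5, 212.6]
tcp_rot: [-3.142, 0.0, -0.013]
contact_force: [0.6, 0.1, -3.6]
grip_width: 22.0
finger_force: 30.0
F [ 0.01  0.   -3.06] M [-0.041  0.282  0.004] [550.2 192.5 212.6] 17.95
```

Weight gain of 1.49 N means all four nuts are in. Raise and carry gently over to the bin, scoop facing the bin's +x.

```bash
python3 -m creep '[{"hand":0,"tx":0,"ty":0,"tz":-0.01,"spin":0},{"hand":0,"tx":0,"ty":0,"tz":-0.02,"spin":0},{"hand":0,"tx":0,"ty":0,"tz":-0.025,"spin":0},{"hand":0,"tx":0,"ty":0,"tz":-0.02,"spin":0},{"hand":0,"tx":0,"ty":0,"tz":-0.007,"spin":0}]'
python3 -m creep '[{"hand":0,"tx":-0.0034,"ty":0.01,"tz":0,"spin":0},{"hand":0,"tx":-0.0067,"ty":0.02,"tz":0,"spin":0},{"hand":0,"tx":-0.01,"ty":0.03,"tz":0,"spin":0},{"hand":0,"tx":-0.0135,"ty":0.04,"tz":0,"spin":0},{"hand":0,"tx":-0.0152,"ty":0.045,"tz":0,"spin":0}]'
python3 -m creep '[{"hand":0,"tx":-0.0152,"ty":0.045,"tz":0,"spin":0},{"hand":0,"tx":-0.0152,"ty":0.045,"tz":0,"spin":0},{"hand":0,"tx":-0.0135,"ty":0.04,"tz":0,"spin":0},{"hand":0,"tx":-0.0118,"ty":0.035,"tz":0,"spin":0},{"hand":0,"tx":-0.0084,"ty":0.025,"tz":0,"spin":0}]'
python3 -m creep '[{"hand":0,"tx":-0.005,"ty":0.015,"tz":0,"spin":-0.6},{"hand":0,"tx":-0.0025,"ty":0.007,"tz":0,"spin":-0.6},{"hand":0,"tx":0,"ty":0,"tz":0,"spin":0}]'
python3 w.py; python3 d.py 424.7 -164.9 190 0.5 3
```

```text
time: 18.62
tool_pos: [550.7, 192.7, 296.7]
tcp_rot: [-3.141, -0.003, -0.013]
contact_force: [-0.5, -0.3, -2.5]
grip_width: 21.9
finger_force: 30.0
time: 19.25
tool_pos: [498.2, 46.7, 293.6]
tcp_rot: [3.141, 0.002, -0.012]
contact_force: [0.5, -0.3, -2.2]
grip_width: 22.1
finger_force: 30.0
time: 19.88
tool_pos: [431.3, -142.5, 293.8]
tcp_rot: [-3.141, 0.002, -0.014]
contact_force: [0.9, 0.3, -2.0]
grip_width: 22.1
finger_force: 30.0
time: 20.25
tool_pos: [424.7, -163.0, 294.3]
tcp_rot: [-3.141, 0.001, 0.007]
contact_force: [-0.2, 0.3, -2.3]
grip_width: 21.9
finger_force: 30.0
F [ 0.17 -0.17 -2.78] M [-0.031  0.299 -0.011] [ 425.3 -162.8  294.7] 20.8
now [ 425.2 -162.8  294.7] 0.5 t 20.85
total tx -0.6 ty 2.1 tz 104.7 spin -0.0 norm/row 34.91011302621993
per row [-0.2  0.7 34.9]
```

```bash
python3 -m creep '[{"hand":0,"tx":-0.0005,"ty":0.002,"tz":0.01,"spin":0},{"hand":0,"tx":0,"ty":0,"tz":0.03,"spin":0},{"hand":0,"tx":0,"ty":0,"tz":0.04,"spin":0},{"hand":0,"tx":0,"ty":0,"tz":0.03,"spin":0},{"hand":0,"tx":0,"ty":0,"tz":0.012,"spin":0}]'
python3 -m creep '[{"hand":0,"tx":0,"ty":0,"tz":0.003,"spin":0},{"hand":0,"tx":0,"ty":0,"tz":0,"spin":0},{"hand":0,"tx":0,"ty":0,"tz":0,"spin":0}]'
python3 w.py; python3 d.py 424.7 -164.9 162 0.5 1
```

```text
time: 21.48
tool_pos: [423.7, -164.5, 170.8]
tcp_rot: [-3.14, 0.003, 0.008]
contact_force: [-0.4, -0.3, -3.2]
grip_width: 21.8
finger_force: 30.0
time: 21.85
tool_pos: [425.3, -165.2, 170.7]
tcp_rot: [3.141, -0.002, 0.008]
contact_force: [-0.9, -1.2, -3.3]
grip_width: 21.9
finger_force: 30.0
F [ 0.01 -0.05 -3.16] M [-0.05   0.294  0.006] [ 424.7 -164.9  169.7] 22.4
now [ 424.7 -164.9  169.7] 0.5 t 22.45
total tx -0.0 ty -0.0 tz 7.7 spin -0.0 norm/row 7.68412299295978
per row [-0.  -0.   7.7]
```

```bash
python3 -m creep '[{"hand":0,"tx":0,"ty":0,"tz":0.005,"spin":0},{"hand":0,"tx":0,"ty":0,"tz":0.0,"spin":0}]'
for i in 1 ; do python3 -m creep '[{"hand":0,"tx":0,"ty":0,"tz":0.002,"spin":0},{"hand":0,"tx":0,"ty":0,"tz":0,"spin":0}]'; done
python3 -m creep '[{"hand":0,"tx":0,"ty":0,"tz":0.002,"spin":0},{"hand":0,"tx":0,"ty":0,"tz":0,"spin":0}]'
python3 -m creep '[{"hand":0,"tx":0,"ty":0,"tz":0.002,"spin":0},{"hand":0,"tx":0,"ty":0,"tz":0,"spin":0}]'
```

```text
time: 22.7
tool_pos: [424.4, -164.7, 164.2]
tcp_rot: [-3.141, 0.001, 0.008]
contact_force: [0.6, 0.4, -3.6]
grip_width: 21.8
finger_force: 30.0
time: 22.95
tool_pos: [424.7, -164.9, 162.5]
tcp_rot: [-3.141, 0.0, 0.008]
contact_force: [0.2, -0.2, -2.8]
grip_width: 21.8
finger_force: 30.0
time: 23.2
tool_pos: [424.6, -164.9, 160.5]
tcp_rot: [-3.141, 0.0, 0.008]
contact_force: [-0.2, 0.1, -2.9]
grip_width: 22.0
finger_force: 30.0
time: 23.45
tool_pos: [424.6, -164.8, 158.5]
tcp_rot: [-3.141, 0.0, 0.008]
contact_force: [1.2, 0.7, -2.6]
grip_width: 21.7
finger_force: 30.0
```

```bash
python3 -m creep '[{"hand":0,"tx":0,"ty":0,"tz":0.001,"spin":0},{"hand":0,"tx":0,"ty":0,"tz":0,"spin":0}]' | grep -E 'pos|contact'
python3 -m creep '[{"hand":0,"tx":0,"ty":0,"tz":0.001,"spin":0},{"hand":0,"tx":0,"ty":0,"tz":0,"spin":0}]'| grep -E 'pos|contact'
python3 -m creep '[{"hand":0,"tx":0,"ty":0,"tz":0.001,"spin":0},{"hand":0,"tx":0,"ty":0,"tz":0,"spin":0}]'| grep -E 'pos|contact'
```

```text
tool_pos: [424.7, -164.9, 157.6]
contact_force: [-0.5, -0.4, -3.4]
tool_pos: [424.7, -164.9, 156.6]
contact_force: [-0.0, 0.8, -4.0]
tool_pos: [424.7, -164.9, 155.6]
contact_force: [1.0, 0.1, -2.5]
```

```bash
python3 -m creep '[{"hand":0,"tx":0,"ty":0,"tz":0.001,"spin":0},{"hand":0,"tx":0,"ty":0,"tz":0,"spin":0}]'| grep -E 'pos|contact'
python3 -m creep '[{"hand":0,"tx":0.004,"ty":0,"tz":0,"spin":0},{"hand":0,"tx":0.002,"ty":0,"tz":0,"spin":0}]'| grep -E 'pos|contact'
python3 -m creep '[{"hand":0,"tx":0.004,"ty":0,"tz":0,"spin":0}]'| grep -E 'pos|contact'
python3 -m creep '[{"hand":0,"tx":0.004,"ty":0,"tz":0,"spin":0}]'| grep -E 'pos|contact'
python3 -m creep '[{"hand":0,"tx":0.002,"ty":0,"tz":0,"spin":0},{"hand":0,"tx":0,"ty":0,"tz":0,"spin":0}]'| grep -E 'pos|contact'
python3 w.py
```

```text
tool_pos: [424.7, -164.9, 154.6]
contact_force: [-0.4, 0.1, -2.9]
tool_pos: [431.1, -164.9, 154.8]
contact_force: [-0.4, 0.0, -3.5]
tool_pos: [434.9, -164.8, 154.7]
contact_force: [-0.0, -0.3, -2.3]
tool_pos: [438.5, -164.7, 154.6]
contact_force: [-2.9, -0.6, -2.5]
tool_pos: [440.6, -164.6, 154.4]
contact_force: [-1.4, -0.3, -4.3]
F [-0.75  0.42 -5.12] M [0.057 0.621 0.047] [ 440.6 -164.8  154.8] 25.75
```

```bash
python3 -m creep '[{"hand":0,"tx":-0.006,"ty":0,"tz":0,"spin":0},{"hand":0,"tx":-0.006,"ty":0,"tz":0,"spin":0},{"hand":0,"tx":0,"ty":0,"tz":0,"spin":0}]'| grep -E 'pos|contact'
python3 w.py
python3 -m creep '[{"hand":0,"tx":0,"ty":0,"tz":0.002,"spin":0},{"hand":0,"tx":0,"ty":0,"tz":0,"spin":0}]'| grep -E 'pos|contact'
python3 -m creep '[{"hand":0,"tx":0,"ty":0,"tz":0.002,"spin":0},{"hand":0,"tx":0,"ty":0,"tz":0,"spin":0}]'| grep -E 'pos|contact'
python3 w.py
```

```text
tool_pos: [428.4, -164.9, 154.9]
contact_force: [0.8, -0.3, -2.6]
F [ 0.07 -0.11 -3.03] M [-0.049  0.272  0.02 ] [ 428.8 -164.9  154.7] 26.73
tool_pos: [428.6, -164.8, 152.5]
contact_force: [-0.1, 0.4, -2.8]
tool_pos: [429.2, -165.0, 151.7]
contact_force: [-1.4, 1.7, 5.8]
F [-1.13  1.49  6.29] M [ 0.313  0.565 -0.005] [ 429.2 -165.   151.7] 27.82
```

```bash
python3 -m creep '[{"hand":0,"tx":0,"ty":0,"tz":-0.002,"spin":0},{"hand":0,"tx":0.003,"ty":0,"tz":0,"spin":0},{"hand":0,"tx":0.003,"ty":0,"tz":0,"spin":0}]'| grep -E 'pos|contact'
python3 -m creep '[{"hand":0,"tx":0.003,"ty":0,"tz":0,"spin":0}]'| grep -E 'pos|contact'
python3 -m creep '[{"hand":0,"tx":0.003,"ty":0,"tz":0,"spin":0}]'| grep -E 'pos|contact'
python3 -m creep '[{"hand":0,"tx":0.003,"ty":0,"tz":0,"spin":0}]'| grep -E 'pos|contact'
python3 -m creep '[{"hand":0,"tx":0.003,"ty":0,"tz":0,"spin":0},{"hand":0,"tx":0,"ty":0,"tz":0,"spin":0}]'| grep -E 'pos|contact'
python3 w.py
```

```text
tool_pos: [434.9, -164.8, 152.5]
contact_force: [0.4, -0.9, -3.4]
tool_pos: [438.0, -164.8, 152.5]
contact_force: [0.2, 0.2, -3.6]
tool_pos: [440.9, -164.7, 152.6]
contact_force: [-0.3, 0.1, -3.9]
tool_pos: [443.6, -164.6, 152.5]
contact_force: [-2.6, -0.5, -3.0]
tool_pos: [446.5, -164.6, 152.5]
contact_force: [-1.4, 0.3, -2.4]
F [-2.18  0.4  -3.37] M [0.039 0.892 0.091] [ 446.7 -164.7  152.7] 29.43
```

```bash
python3 -m creep '[{"hand":0,"tx":0.005,"ty":0,"tz":0,"spin":0},{"hand":0,"tx":0.005,"ty":0,"tz":0,"spin":0},{"hand":0,"tx":0.005,"ty":0,"tz":-0.001,"spin":0},{"hand":0,"tx":0.005,"ty":0,"tz":-0.001,"spin":0}]'| grep -E 'pos|contact'
python3 -m creep '[{"hand":0,"tx":0.005,"ty":0,"tz":-0.001,"spin":0},{"hand":0,"tx":0.005,"ty":0,"tz":-0.001,"spin":0},{"hand":0,"tx":0.005,"ty":0,"tz":-0.001,"spin":0},{"hand":0,"tx":0.005,"ty":0,"tz":-0.001,"spin":0}]'| grep -E 'pos|contact'
python3 w.py
```

```text
tool_pos: [467.2, -164.6, 154.8]
contact_force: [-2.1, -0.1, -2.5]
tool_pos: [487.1, -164.4, 158.8]
contact_force: [-2.6, -0.3, -2.4]
F [-0.55 -0.03 -2.84] M [-0.027  0.363  0.011] [ 486.9 -164.5  158.8] 31.02
```

```bash
python3 -m creep '[{"hand":0,"tx":0.006,"ty":0,"tz":-0.001,"spin":0},{"hand":0,"tx":0.006,"ty":0,"tz":-0.001,"spin":0},{"hand":0,"tx":0.006,"ty":0,"tz":-0.001,"spin":0},{"hand":0,"tx":0.006,"ty":0,"tz":0,"spin":0}]'| grep -E 'pos|contact'
python3 -m creep '[{"hand":0,"tx":0.006,"ty":0,"tz":0,"spin":0},{"hand":0,"tx":0.006,"ty":0,"tz":0,"spin":0},{"hand":0,"tx":0.006,"ty":0,"tz":0,"spin":0},{"hand":0,"tx":0.006,"ty":0,"tz":0,"spin":0}]'| grep -E 'pos|contact'
python3 w.py
python3 -m creep '[{"hand":0,"tx":0.006,"ty":0,"tz":0,"spin":0},{"hand":0,"tx":0.006,"ty":0,"tz":0,"spin":0},{"hand":0,"tx":0.006,"ty":0,"tz":0,"spin":0},{"hand":0,"tx":0.006,"ty":0,"tz":0,"spin":0}]'| grep -E 'pos|contact'
python3 w.py
```

```text
tool_pos: [511.2, -164.2, 161.7]
contact_force: [-1.6, -1.2, -2.4]
tool_pos: [535.0, -164.0, 161.5]
contact_force: [-2.9, -0.4, -3.0]
F [-1.11  0.02 -3.07] M [-0.018  0.389 -0.006] [ 534.9 -164.1  161.9] 32.62
tool_pos: [559.0, -163.7, 161.4]
contact_force: [-3.0, -0.2, -4.2]
F [-1.37 -0.01 -3.13] M [-0.017  0.465 -0.011] [ 558.9 -163.9  162. ] 33.73
```

```bash
python3 -m creep '[{"hand":0,"tx":0.006,"ty":0,"tz":0,"spin":0},{"hand":0,"tx":0.006,"ty":0,"tz":0,"spin":0},{"hand":0,"tx":0.006,"ty":0,"tz":0,"spin":0},{"hand":0,"tx":0.006,"ty":0,"tz":0,"spin":0}]'| grep -E 'pos|contact'
python3 -m creep '[{"hand":0,"tx":0.004,"ty":0,"tz":0,"spin":0},{"hand":0,"tx":0.0,"ty":0,"tz":0,"spin":0}]'| grep -E 'pos|contact'
python3 -m creep '[{"hand":0,"tx":-0.01,"ty":0,"tz":-0.01,"spin":0},{"hand":0,"tx":-0.015,"ty":0,"tz":-0.01,"spin":0},{"hand":0,"tx":-0.01,"ty":0,"tz":0,"spin":0},{"hand":0,"tx":0.0,"ty":0,"tz":0,"spin":0}]'| grep -E 'pos|contact'
python3 w.py
```

```text
tool_pos: [583.2, -163.6, 161.7]
contact_force: [-3.7, 0.2, -4.3]
tool_pos: [587.2, -163.6, 161.8]
contact_force: [-2.1, -0.9, -2.8]
tool_pos: [551.1, -164.0, 182.4]
contact_force: [-0.3, 0.5, -1.8]
F [ 0.02  0.13 -1.76] M [-0.045  0.073  0.011] [ 551.8 -163.9  181.5] 35.58
```

Weight is back to the empty scoop. Now use the bin's near wall to swing the scoop back up (lip pushed forward while retreating).

```bash
python3 -m creep '[{"hand":0,"tx":-0.015,"ty":0,"tz":0.005,"spin":0},{"hand":0,"tx":-0.02,"ty":0,"tz":0.008,"spin":0},{"hand":0,"tx":-0.015,"ty":0,"tz":0,"spin":0},{"hand":0,"tx":-0.008,"ty":0,"tz":0,"spin":0}]'| grep -E 'pos|contact'
python3 -m creep '[{"hand":0,"tx":-0.005,"ty":0,"tz":0,"spin":0},{"hand":0,"tx":-0.005,"ty":0,"tz":0,"spin":0},{"hand":0,"tx":-0.005,"ty":0,"tz":0,"spin":0}]'| grep -E 'pos|contact'
python3 -m creep '[{"hand":0,"tx":-0.006,"ty":0,"tz":0,"spin":0},{"hand":0,"tx":-0.006,"ty":0,"tz":0,"spin":0},{"hand":0,"tx":-0.006,"ty":0,"tz":0,"spin":0}]'| grep -E 'pos|contact'
```

```text
tool_pos: [493.9, -164.6, 169.2]
contact_force: [2.0, 0.4, 0.8]
tool_pos: [479.0, -164.6, 169.0]
contact_force: [2.0, -0.2, 1.4]
tool_pos: [460.6, -164.7, 169.0]
contact_force: [2.1, -0.4, 3.6]
```

```bash
python3 -m creep '[{"hand":0,"tx":-0.007,"ty":0,"tz":0,"spin":0},{"hand":0,"tx":-0.007,"ty":0,"tz":0,"spin":0},{"hand":0,"tx":-0.007,"ty":0,"tz":0,"spin":0},{"hand":0,"tx":-0.007,"ty":0,"tz":0,"spin":0}]'| grep -E 'pos|contact'
python3 -m creep '[{"hand":0,"tx":-0.007,"ty":0,"tz":0,"spin":0},{"hand":0,"tx":-0.007,"ty":0,"tz":0,"spin":0},{"hand":0,"tx":-0.007,"ty":0,"tz":0,"spin":0},{"hand":0,"tx":-0.007,"ty":0,"tz":0,"spin":0}]'| grep -E 'pos|contact'
python3 -m creep '[{"hand":0,"tx":-0.007,"ty":0,"tz":0,"spin":0},{"hand":0,"tx":-0.007,"ty":0,"tz":0,"spin":0},{"hand":0,"tx":-0.007,"ty":0,"tz":0,"spin":0}]'| grep -E 'pos|contact'
python3 w.py
```

```text
tool_pos: [432.3, -164.9, 168.9]
contact_force: [1.6, -0.8, 3.8]
tool_pos: [404.2, -164.9, 168.6]
contact_force: [2.1, 0.1, 1.0]
tool_pos: [383.2, -165.2, 168.7]
contact_force: [1.6, 0.1, 0.9]
F [0.08 0.11 0.85] M [-0.084 -0.003 -0.016] [ 383.7 -165.1  168.5] 38.8
```

```bash
python3 -m creep '[{"hand":0,"tx":0,"ty":0,"tz":-0.02,"spin":0},{"hand":0,"tx":0,"ty":0,"tz":-0.04,"spin":0},{"hand":0,"tx":0,"ty":0,"tz":-0.04,"spin":0},{"hand":0,"tx":0,"ty":0,"tz":-0.03,"spin":0}]'| grep -E 'pos|contact'
python3 -m creep '[{"hand":0,"tx":0.05,"ty":-0.03,"tz":0,"spin":0},{"hand":0,"tx":0.05,"ty":-0.03,"tz":0,"spin":0},{"hand":0,"tx":0.05,"ty":-0.03,"tz":0,"spin":0},{"hand":0,"tx":0.05,"ty":-0.03,"tz":0,"spin":0},{"hand":0,"tx":0.05,"ty":-0.03,"tz":0,"spin":0}]'| grep -E 'pos|contact'
python3 -m creep '[{"hand":0,"tx":0.0,"ty":0,"tz":0,"spin":-10},{"hand":0,"tx":0,"ty":0,"tz":0,"spin":-10},{"hand":0,"tx":0,"ty":0,"tz":0,"spin":-10},{"hand":0,"tx":0,"ty":0,"tz":0,"spin":-10},{"hand":0,"tx":0,"ty":0,"tz":0,"spin":-10}]'| grep -E 'pos|contact'
python3 -m creep '[{"hand":0,"tx":0.0,"ty":0,"tz":0,"spin":-10},{"hand":0,"tx":0,"ty":0,"tz":0,"spin":-10},{"hand":0,"tx":0,"ty":0,"tz":0,"spin":-10},{"hand":0,"tx":0,"ty":0,"tz":0,"spin":-10},{"hand":0,"tx":0,"ty":0,"tz":0,"spin":-10}]'| grep -E 'pos|contact'
python3 w.py
python3 d.py 664 1.3 250 100.6 1
python3 - <<'E'
from h import *
# nuts in bin? rectified patch of bin mouth (z~17) from both cameras, compare to start, coarse ASCII
for n in ('top','scene'):
    c=snap(n,f'pics/{n}9.png'); g=cv2.cvtColor(c['color'],cv2.COLOR_RGB2GRAY).astype(float)
    print(n)
    for X in np.arange(48,-49,-6):
        print(' '.join('%3d'%cv2.remap(g.astype(np.float32),*[np.array([[v]],np.float32) for v in w2px(c,[482.7+X-.008*Y,-164.4+Y+.008*X,17])],1)[0,0] for Y in np.arange(44,-45,-6)))
E
```

```text
tool_pos: [383.7, -165.2, 300.0]
contact_force: [0.3, 0.7, -2.3]
tool_pos: [633.8, -12.0, 297.9]
contact_force: [1.3, -0.7, -1.6]
tool_pos: [632.2, -13.2, 297.8]
contact_force: [1.2, 0.0, -1.8]
tool_pos: [632.2, -13.1, 297.8]
contact_force: [0.1, -0.3, -2.3]
F [ 0.17 -0.37 -1.66] M [-0.061  0.057  0.   ] [632.5 -13.3 298.7] 41.77
now [632.5 -13.3 298.7] 100.4 t 41.83
total tx 8.6 ty 33.6 tz 48.7 spin -0.2 norm/row 59.82183136117063
per row [ 8.6 33.6 48.7]
top
116 113  83  43  32  30  22  33 141 210 239 245 129  95  95
116 102  79 130 193 203 155 163 156 206 233 243 145  75  79
115  86 111 179 233 239 147 177 185 193 163 131 119  83  86
109  86 133 197 231 210 171  85  81  78  83  80  80  81  89
106  99 101  46  62  98  92  93  93  92 109  92 112 115 120
133 109  53  48  71  61  94  92  92  90 101  83 108 112  99
135  81  42 108 102  79  81  91 120  92 101  85 110  97  86
137  80 136 103  97 205  81  91 106  84  77  77  85  75  67
136  77 182  56  60 153 103  68  65  67  64  64  57  61  53
136  57 170 101  75 196  68  68  68  67  61  67  61  64  58
135  64  67 204 202  97  62  66  65
[... 710 characters left out ...]
  77  77  92 147 161 169 168 135 100  99
100  99  98  94  86  76  79 110 141 164 169 159 116  98  98
100  98  98  95  87  75  76  92 142 169 170 134 106  98  97
 98  98  98  93  85  74  75 101 129 136 118 108 100  99  98
 99  99  97  92  88  77  75  83 100  99 100  99  96 100  97
 98  98  97  96  86  75  75  89  98  88  85  85  89  96  96
100  98  99  92  80  74  74  79  85  84  91 106 107  97  94
102 101  98  93  88  75  76  90 101  89 101 113 106  94  93
104 104 101  96  86  75  74  95  99 106 109 116  98  95  95
104 103 102 101  98 125 133 145 152 112  91  83  87 106 114
103 102 104 126 126 126 119 112  83  69  69  71  91 116 122
 92  80  81  81  73  72  71  68  70  67  70  74  89 118 125
```

Nuts show in the bin (three bright patches visible, the fourth stacked) and the scoop is empty. Set it down at its old place; the lip touching first levels it.

```bash
python3 -m creep '[{"hand":0,"tx":0.0086,"ty":0.0336,"tz":0,"spin":-0.2},{"hand":0,"tx":0,"ty":0,"tz":0.05,"spin":0},{"hand":0,"tx":0,"ty":0,"tz":0.05,"spin":0},{"hand":0,"tx":0,"ty":0,"tz":0.04,"spin":0},{"hand":0,"tx":0,"ty":0,"tz":0.01,"spin":0}]'| grep -E 'pos|contact'
python3 -m creep '[{"hand":0,"tx":0,"ty":0,"tz":0.006,"spin":0},{"hand":0,"tx":0,"ty":0,"tz":0.006,"spin":0}]'| grep -E 'pos|contact'
python3 -m creep '[{"hand":0,"tx":0,"ty":0,"tz":0.006,"spin":0},{"hand":0,"tx":0,"ty":0,"tz":0.006,"spin":0}]'| grep -E 'pos|contact'
python3 -m creep '[{"hand":0,"tx":0,"ty":0,"tz":0.005,"spin":0},{"hand":0,"tx":0,"ty":0,"tz":0,"spin":0}]'| grep -E 'pos|contact'
python3 w.py
```

```text
tool_pos: [662.5, 1.5, 145.7]
contact_force: [0.6, -0.2, -2.0]
tool_pos: [665.2, 1.2, 138.5]
contact_force: [-0.7, -0.2, -1.4]
tool_pos: [664.3, 1.2, 125.2]
contact_force: [-0.4, -7.4, 15.4]
tool_pos: [665.6, 0.3, 121.9]
contact_force: [1.4, -2.0, 5.5]
F [ 0.89 -2.37  5.99] M [-0.292  0.032 -0.002] [6.656e+02 5.000e-01 1.219e+02] 43.85
```

```bash
python3 -m creep '[{"hand":0,"tx":-0.004,"ty":0,"tz":0.003,"spin":0},{"hand":0,"tx":-0.004,"ty":0,"tz":0.003,"spin":0},{"hand":0,"tx":-0.004,"ty":0,"tz":0.003,"spin":0}]'| grep -E 'pos|contact'
python3 -m creep '[{"hand":0,"tx":-0.003,"ty":0,"tz":0.003,"spin":0},{"hand":0,"tx":-0.002,"ty":0,"tz":0.002,"spin":0},{"hand":0,"tx":0,"ty":0,"tz":0,"spin":0}]'| grep -E 'pos|contact'
python3 w.py
```

```text
tool_pos: [667.5, -11.6, 113.3]
contact_force: [-1.3, -2.6, 8.2]
tool_pos: [668.1, -16.6, 107.4]
contact_force: [-0.0, -3.1, 4.6]
F [-0.09 -3.17  5.01] M [-0.375  0.356 -0.008] [668.1 -16.4 107.4] 45.2
```

```bash
python3 -m creep '[{"hand":0,"tx":-0.001,"ty":0,"tz":0.002,"spin":0},{"hand":0,"tx":0,"ty":0,"tz":0,"spin":0}]'| grep -E 'pos|contact'
python3 -m creep '[{"hand":0.3,"tx":0,"ty":0,"tz":0,"spin":0},{"hand":0.4,"tx":0,"ty":0,"tz":0,"spin":0},{"hand":0.6,"tx":0,"ty":0,"tz":0,"spin":0},{"hand":1,"tx":0,"ty":0,"tz":0,"spin":0},{"hand":1,"tx":0,"ty":0,"tz":0,"spin":0}]'
python3 -m creep '[{"hand":1,"tx":0,"ty":0,"tz":0,"spin":0},{"hand":1,"tx":0,"ty":0,"tz":0,"spin":0},{"hand":1,"tx":0,"ty":0,"tz":-0.02,"spin":0},{"hand":1,"tx":0,"ty":0,"tz":-0.05,"spin":0},{"hand":1,"tx":0,"ty":0,"tz":-0.06,"spin":0}]'
python3 -m creep '[{"hand":1,"tx":0,"ty":0,"tz":-0.03,"spin":0},{"hand":1,"tx":-0.06,"ty":0,"tz":0,"spin":0},{"hand":1,"tx":-0.06,"ty":0,"tz":0,"spin":0},{"hand":1,"tx":-0.06,"ty":0.0,"tz":0,"spin":0},{"hand":1,"tx":-0.05,"ty":0,"tz":0,"spin":0}]'
python3 - <<'E'
from h import *
c=snap('scene','pics/se.png'); d=snap('top','pics/te.png')
# black handle: dark-pixel centroid near expected top in the scene image, rows top..bottom
print('handle pred',[w2px(c,[668,-16.5,z]).round(1) for z in (138,82)])
u,v=map(int,w2px(c,[668,-16.5,110])); g=cv2.cvtColor(c['color'],cv2.COLOR_RGB2GRAY)
for r in range(v-20,v+20,2): print(r,' '.join('%3d'%x for x in g[r,u-14:u+16]))
# wheel: ball pixels darkness vs angle in the top image
g=cv2.cvtColor(d['color'],cv2.COLOR_RGB2GRAY)
s=[]
for a in np.arange(0,72,3):
    s.append(np.mean([g[tuple(np.round(w2px(d,[594+60*np.cos(t),-263.7+60*np.sin(t),86])[::-1]).astype(int))] for t in np.radians(a+72*np.arange(5))]))
print('ball darkness by spoke angle',[(int(a),int(x)) for a,x in zip(np.arange(0,72,3),s)])
E
```

```text
tool_pos: [668.3, -17.2, 106.1]
contact_force: [0.2, -2.2, 9.0]
time: 46.12
tool_pos: [667.3, -16.3, 103.6]
tcp_rot: [-3.141, -0.0, 1.757]
contact_force: [-0.4, -0.2, 0.0]
grip_width: 62.4
finger_force: 0.0
time: 46.75
tool_pos: [666.7, -16.4, 234.0]
tcp_rot: [-3.139, -0.001, 1.757]
contact_force: [1.6, -0.3, 0.4]
grip_width: 92.0
finger_force: 0.0
time: 47.38
tool_pos: [709.8, -244.8, 263.6]
tcp_rot: [3.141, 0.0, 1.756]
contact_force: [0.2, 0.3, -0.6]
grip_width: 91.4
finger_force: 0.0
handle pred [array([249.3, 178.4]), array([249.6, 191.6])]
165 105 109 113 113 117 118 118 112 110  82  79 144 211 198 105  78  78  77  78  77  77  88  96  95  90  82  79  79  79  78
167 106 110 112 115 116 114 116 112 110  87  78  77 151 215 186 135 126 120 121 113 113 117 108  97  95  83  76  76  76  75
169 104 109 109 113 111 115 113 112  86  79  77  78  70 146 215 170  97  82  81  83  80  81  74  78  83  91 102  99 103 108
171 106 106 112 112 116 151 219 210 127  83  76 123  93 100 152 215 187 173 101  79  77  77  76  76  76  76  77  77  74  73
173  84  76  84 213 232 234 233 230 228 228 233 188  
[... 1520 characters left out ...]
60  66  75  76  75  78  74  84  67  61
199  74  72  74  78  84  88  80  77  73  71  71  72  72  71 128  84  58  59  75  59  57  57  56  56  58  57  65  71  76  79
201  61  63  71  71  72  74 137 197 119  76  71  69  70  84 133  87  59  56  55  56  56  54  57  61  71  59  57  57  56  56
203 150 170  92  70 131 204 203 160 152 160 155 163 153 173 203 109  61  57  55  57  56  56  56  56  56  56  57  57  55  58
ball darkness by spoke angle [(0, 149), (3, 149), (6, 146), (9, 147), (12, 145), (15, 145), (18, 144), (21, 144), (24, 143), (27, 143), (30, 142), (33, 142), (36, 142), (39, 144), (42, 145), (45, 143), (48, 145), (51, 146), (54, 147), (57, 148), (60, 148), (63, 150), (66, 148), (69, 149)]
```

```bash
python3 -m creep '[{"hand":1,"tx":0.05,"ty":-0.025,"tz":0,"spin":0},{"hand":1,"tx":0.05,"ty":-0.025,"tz":0,"spin":0},{"hand":1,"tx":0.05,"ty":-0.025,"tz":0,"spin":0},{"hand":1,"tx":0.05,"ty":-0.025,"tz":0,"spin":0},{"hand":1,"tx":0.05,"ty":-0.025,"tz":0,"spin":0}]' >/dev/null
python3 -m creep '[{"hand":1,"tx":0.05,"ty":-0.025,"tz":0,"spin":0},{"hand":1,"tx":0.05,"ty":-0.025,"tz":0,"spin":0},{"hand":1,"tx":0.05,"ty":-0.025,"tz":0,"spin":0},{"hand":1,"tx":0.04,"ty":0,"tz":0,"spin":0},{"hand":1,"tx":0.0,"ty":0,"tz":0,"spin":0}]'
python3 - <<'E'
from h import *
d=snap('top','pics/tf.png'); g=cv2.cvtColor(d['color'],cv2.COLOR_RGB2GRAY).astype(np.float32)
S=lambda P:float(cv2.remap(g,*[np.array([[v]],np.float32) for v in w2px(d,P)],1)[0,0])
print('spoke angle:darkness',[(int(a),int(np.mean([S([594+60*np.cos(t),-263.7+60*np.sin(t),86]) for t in np.radians(a+72*np.arange(5))]))) for a in np.arange(0,72,4)])
print('expected at stop (2.4rad):',(0.5-np.degrees(2.4))%72,'at 2.2:',(0.5-np.degrees(2.2))%72)
print('cover edge scan (bin x: grey)',[(int(x),int(S([482.7+x,-164.4-30+.008*x,52]))) for x in range(36,66,3)])
for X in np.arange(48,-49,-5): print('%4d'%X,' '.join('%3d'%S([482.7+X-.008*Y,-164.4+Y+.008*X,17]) for Y in np.arange(42,-43,-5)))
E
```

```text
time: 48.72
tool_pos: [430.6, 155.4, 264.2]
tcp_rot: [3.141, -0.001, 1.761]
contact_force: [-0.0, 0.5, 0.5]
grip_width: 91.9
finger_force: 0.0
spoke angle:darkness [(0, 30), (4, 29), (8, 37), (12, 22), (16, 79), (20, 96), (24, 99), (28, 77), (32, 72), (36, 49), (40, 61), (44, 71), (48, 67), (52, 88), (56, 93), (60, 93), (64, 96), (68, 78)]
expected at stop (2.4rad): 6.9901291686024365 at 2.2: 18.44928507121888
cover edge scan (bin x: grey) [(36, 92), (39, 92), (42, 92), (45, 171), (48, 246), (51, 243), (54, 240), (57, 241), (60, 241), (63, 241)]
  48 161 122  94  52  44  40  35  26  40 135 177 247 251 236 145 106 110
  43 154 114  84 101 157 171 143 135 183 175 176 245 243 236 165  83 101
  38 151 104 131 190 250 248 233 157 185 186 199 233 227 198 158  96  90
  33 155  89 123 183 247 245 231 156 111 143 163 151 102  84  81 101  95
  28 150  90 108 153 151 187 157 111  90  97  98  96  97  98  97  97 101
  23 156 107 110  57  68  65 106 105 104 107 106 121 120 120 135 142 140
  18 162 122  63  57  79  76  80 106 103 103 115 123 118 104 124 130 114
  13 164  76  52  95  91  92  64 102 
[... 211 characters left out ...]
209  87  59  57  77  77  75  71  68  71  71
  -7 165  49 170 173 100 158 165  56  61  61  62  76  71  75  70  71  71
 -12 163  60  78 206 201 178  66  61  61  61  62  60  74  74  68  72  76
 -17 166  62  58  56  55  57  59  61  60  61  62  60  66  82  70  74  74
 -22 168  62  59  62  61  61  61  63  61  62  63  61  58  64  74  74  73
 -27 169  63  59  62  61  59  61  63  61  61  61  60  59  63  71  77  75
 -32 172  63  59  61  61  60  59  63  61  63  63  61  62  65  74  76  68
 -37 172 104 105 108 108 108 108 112 112 111 111 117 119 117 132 136 139
 -42 168 109 108 111 108 110 110 110 107 107 107 108 106 105 101 124 128
 -47 164 144 140 136 136 132 134 136 136 144 157 157 175 168 175 151 167
```

```bash
python3 - <<'E'
from h import *
a=cv2.imread('pics/top0.png').astype(int);b=cv2.imread('pics/tf.png').astype(int); c=load('pics/tf.npz')
m=(np.abs(a-b).max(2)>45).astype(np.uint8)
n,_,st,ce=cv2.connectedComponentsWithStats(m)
for s,e in zip(st[1:],ce[1:]):
    if s[4]>=12: print(s, px2w(c,*e,10)[:2].round())
# enlarged bin ascii
g=cv2.cvtColor(b.astype(np.uint8),cv2.COLOR_BGR2GRAY)
u,v=w2px(c,[482.7+52,-164.4+46,20]); u2,v2=w2px(c,[482.7-10,-164.4-46,20])
for r in range(int(v)-1,int(v2)+1): print(' '.join('%3d'%x for x in g[r,int(u):int(u2)+2]))
E
```

```text
[254 116  14  12  52] [781.  94.]
[279 138   6   5  12] [727.  32.]
[257 144  49  33 586] [663.  32.]
[297 145   7   7  27] [704. -22.]
[ 332  149   49   68 1398] [ 595. -185.]
[286 157   5   9  16] [662.  12.]
[381 163   8  13  72] [ 651. -280.]
[226 169  11   9  49] [623. 179.]
[216 172  10  11  58] [610. 211.]
[386 173  19  30 171] [ 600. -312.]
[ 166  182   79   59 2960] [500. 256.]
[114 190   9  17  47] [540. 521.]
[332 204  33  34 979] [ 485. -170.]
[202 236  44  21 445] [409. 183.]
[175 241  10  26 188] [378. 322.]
[210 258   5   6  22] [360. 226.]
[224 259   7   5  28] [361. 181.]
[243 259   5   5  18] [362. 129.]
[ 173  264   79   69 2514] [249. 215.]
[184 267   5   7  25] [332. 300.]
[327 278   3   6  12] [ 314. -114.]
[   0  298  145  117 4355] [110. 683.]
[ 180  320   89  100 2932] [ 36. 141.]
[ 45 344  12  14  57] [ 72. 710.]
[ 49 351  46  69 972] [-39. 644.]
[ 34 357  10  13  25] [ 27. 748.]
[  0 360  55  39 420] [-23. 790.]
[284 367  32  14 152] [ 43. -37.]
[304 382   7   6  23] [ 12. -62.]
[309 382  19  38 308] [-48. -99.]
[ 42 405  23  15 125] [-122.  706.]
[146 407 
[... 2430 characters left out ...]
 100 122  96 126  99 103 105  86  60  45
136 173  85  41 151 210  97  64  71  62 121 217 148  79  68 101  83  75  72  66  70  64  69  67  70 102 131  65  72  68  65  63  48
135 173  85  97 240 174  67  60  69  72  59 195 176  74  51  56  72  74  77  73  75  74  73  75  71  64  67  68  70  70  68  63  49
120 172  84  44 232 189  73  62  71  50  41 208 219  91  53  62  59  55  77  77  77  76  75  72  69  68  73  70  72  72  68  63  50
122 175  90  38 136 248 137  64  52  45  96 250 141  61  56  61  62  61  60  70  81  69  74  79  68  69  73  71  71  72  66  63  52
123 177  89  47  45 227 245 179 141 161 253 175  68  54  59  63  62  60  63  61  78  69  73  77  69  71  71  72  72  71  66  62  47
```

```bash
python3 - <<'E'
from h import *
c=snap('scene','pics/sf.png'); g=cv2.cvtColor(c['color'],cv2.COLOR_RGB2GRAY)
P=lambda x,y,z:w2px(c,[482.7+x-.008*y,-164.4+y+.008*x,z])
for q in [(46,50,54),(46,-50,54),(46,-46,50),(46,46,50),(-48,-46,50),(-48,50,54),(46,-46,4),(46,-19,28),(46,-19,50)]: print(q,P(*q).round(1))
u0,v0=[int(x) for x in P(46,50,54)]; u1=int(P(46,-50,54)[0])
print('cols from',u0-2)
for r in range(int(P(46,-50,54)[1])-3,v0+22): print(r,' '.join('%3d'%x for x in g[r,u0-2:u0+34]))
E
```

```text
(46, 50, 54) [295.4 198.2]
(46, -50, 54) [308.9 186.9]
(46, -46, 50) [308.3 188.2]
(46, 46, 50) [295.9 198.6]
(-48, -46, 50) [329.7 195.5]
(-48, 50, 54) [317.4 206.1]
(46, -46, 4) [307.7 198.2]
(46, -19, 28) [304.5 196. ]
(46, -19, 50) [304.8 191.2]
cols from 293
183 162 134 134 132 115  91  86 136 121 142 133 142 161 162 163 158 133 101  86  74  76  79  79  80  78  75  76  76  75  79  78  78  78  84  89  87
184 141 139 141 139 138 135 124 143 146 148 138 151 134 157 126  97  82  72  71  72  72  71  75  74  73  76  78  74  72  71  72  79  84  86  82  81
185 135 140 141 140 139 134 128 145 113 111 109 132 139 154 104  74  70  72  73  77  82  86  93  92  86  82  78  77  79  80  81  85  87  80  78  75
186 137 141 141 141 141 130 127 210 193 185 126  91  94 110 110  83  71  71  71  79  94 106  82 114 120 104  84  76  77  79  86  90  85  81  75  74
187 138 141 140 140 141 130 126 218 224 226 223 194 174 124  90  81  98 108  84  72  75  85 103 110 105  92  81  79  79  84  87  82  79  78  79  79
188 147 142 140 139 140 120 124 218 227 228 227 225 224 221 193 142  94  81  81 140 115  85  81 
[... 3939 characters left out ...]
 124  74  61  63  71 121 124 126 125 125 123 129 111  98  98  77  66  66  68  74  68  61  59  64  70  83 105
216  77  80  85 118 123 124 124 126 124 125  74  59  62  67 121 125 124 125 126 126 127 111 123  84  67  65  69  78  71  66  60  60  87  71  73  75
217  96  96  97 123 125 125 125 126 124 124  73  58  62  66 102 122 123 123 125 123 125 125  98  71  74  74  73  74  80  73  61  73  77  74  71  69
218  84  86  91 120 123 124 125 127 126 126  72  58  63  64  73 120 125 124 125 125 126 128  83  71  74  76  74  74  71  79  61  68  71  72  71  75
219  97  94  88 107 122 123 125 125 123 125  82  61  64  66  66 119 124 124 126 124 126  91  72  70  74  74  78  72  63  64  87  84  72  69  68  69
```

The two views agree: the cover edge is at x = 46 mm, the wheel is at its stop, all four nuts lie inside the bin below the mouth, and the scoop stands upright and released. Handing in.

```bash
python3 -c "
from plant import close_job
print(close_job())"
```

```text
the job is handed in; nothing more can be done
None
```

I handed the job in at about 49 s, with the verdict not shown: the cover is at its open stop, the scoop stands empty and released on the table about 18 mm from its old place, and all four nuts appear to be in the bin (two clear in the images, the other two inferred to be stacked).

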